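# Fit the snap ring over a shaker's drive stub and hold it spread at the groove

### The arm

A 6-joint arm with a two-finger parallel gripper is mounted at the origin on the work surface. World frame = base frame: x ahead of the robot, y to its left, z up, the work surface at z = 0. Lengths are in m, angles in rad, forces in N, time in s.
With the tool pointing down it reaches from about 0.325 to 0.775 m from the base axis. Payload 5.5 kg.
Tool frame: the origin (TCP) lies midway between the tips of the shut fingers; the grasp point (between the pads) lies 19 mm behind it; z points along the fingers, y is the line along which they close (so a half turn about z gives the same grasp; the last joint's range is limited). The gripper opens to 85 mm and grips with 20 to 120 N. Pads are 22 mm wide; open, the fingers measure 114 mm over their backs; the gripper's body (76 mm by 85 mm) begins 54 mm behind the grasp point. The pads swing forward as they close: fully open they stand 13 mm farther back than shut.
Start: joints at [1.261, 0.091, 1.231, -0, 1.82, -0.057], TCP at [0.15, 0.581, 0.231] pointing down, gripper open.
Joint ranges: [-2.87, 2.87], [-0.86, 2.18], [0.17, 2.46], [-1.51, 4.65], [0.06, 2.69], [-2.65, 2.65]. Speed limits (rad/s): [2.57, 2.57, 3.01, 3.14, 3.14, 3.14].

### API

Orientations are given as a 3x3 rotation matrix whose columns are the frame's x, y, z axes.
In Python, from bench import manip, imaging, workorder, finder gives the robot as it stands. The module is installed in compiled form; this text tells all that it offers.
- The arm moves only by the tool apply_moves, never from a script. Its argument "moves" is a list of rows, each a list of 6 numbers: the shift along the tool's x, y, z in cm, then the turn, a rotation vector about the tool's x, y, z in rad. In form: [[dx, dy, dz, ax, ay, az], ...]. A call has 1 to 8 rows; each row is the pose to reach, as a shift and turn from the pose commanded when the call began, along the tool's axes at that moment; what a row does not reach only later rows make up. A row lasts 1/10 s, in which the tool goes at most 50 mm and 8.59 degrees, less where a joint would pass 70% of its speed; a pose out of reach is approached as far as the arm can. A call with a gripper value outside its range is refused whole. "jaw" is the opening, from 0 (shut) to 1 (fully open), set as the call begins (left out, the last holds). The fingers move at their own pace and stop on an object; the grip force is fixed at half the most. Time passes only in rows, so rows that repeat a pose let the fingers close. It gives the time, the measured TCP pose, the force, the opening and the grip force at its end, in the units of the state.
- manip.sense(): the state, without advancing time (a new reading comes with each control period).
- imaging.snapshot(name): name is "side" or "top"; returns the picture (480x640x3 uint8, blue, green, red); there is no depth.
- imaging.calibration(name): a dict with "fovy" (degrees; the focal length in pixels is half the picture's height over the tangent of half this angle, whatever the lens; pixels are square), "cx", "cy" (the principal point, pixels), "T" (4x4, takes a point from camera to world coordinates). Camera axes: x right, y up, looking along -z (the intrinsics and any distortion apply to the point x, -y, -z); pixel columns grow to the right and rows downward; lengths in m; the calibration is good to about 2 mm. A picture is of the moment at which its call begins. calibration takes no time and is no camera call.
- workorder.finish_job(): hands the job in; it is judged then, once.
Trained networks look in the newest picture that a camera, given by its name, has taken for a name from the list of things; names that differ only in an ending like _2 or _b are one class to them, and where a whole thing is asked for, a point or a joint stands for the part that bears it (a point fixed in the world has none). Each returns a list of dicts, best first, with "p" (0 to 1); they miss things now and then, are a little off and sometimes report something else, mostly with a low value. They report only what shows in the picture. A call takes as long as a camera call. They do not tell look-alikes from the thing itself.
- finder.search_frame(camera, query): "centre" ([column, row] in pixels, amid what is visible of it).
- finder.masks_of(camera, query): "region" (480x640 bool, what is visible of it) and "centre" ([column, row] in pixels, amid what is visible of it).
The state is a dict: "time": time; "joint_positions": joint angles; "qd": joint speeds; "tau": joint torques, N m; "eef_pos": TCP position; "ee_rot": TCP orientation; "wrist_force": force on the tool from outside, world axes, zero at the start; "torque": the same for the moment, N m; "width": opening from 0.0 (shut) to 1.0 (fully open); "gripper_force": force on a finger pad.
Only numpy, scipy, OpenCV 4.12 (cv2) and the standard library are available. Lean on these libraries where they do the work, as an engineer would, in place of code of your own. Each camera call takes 0.05 s, during which the arm holds its last target. There are 200 camera calls.

### The job

The orbital shaker's platform is off and a new bearing sits on its drive stub. Take the snap-ring pliers from their holder, hook the snap ring that lies on the blue mat, spread it, and slide it over the stub down to the groove, gently against the bearing. Finish right there, still squeezing the pliers so that the ring stays spread, level and at the groove, round the stub; touch the ring with nothing but the pliers, and leave the petri dish, the slide box and the worn bearing where they are.

Things in the scene. Friction and masses are not known exactly. Their poses are not given: they have to be found in the camera images.
- pliers: Snap-ring pliers, 140 g, standing jaws down in the holder: steel, two blue grips on top. Origin at the pivot; z up, y across the handles (line along which they are squeezed), x through the flat thickness; front and back are alike. Side plates 30 mm (y) x 16 mm (x), 16 mm up and down from the pivot. Squeezing the grips opens the tips: each grip 1 mm inward moves each tip 1.07 mm outward
- grip (a point): Point on the pliers midway between the grips where to squeeze them, from above, along pliers y; 62 mm above the pivot. Here the outer faces bulge: 58 mm apart at rest, 36 mm at the stop. The grips are 12 mm thick in x and reach from 22 mm below to 26 mm above this point
- tips (a point): Point on the pliers midway between the tip ends, 68 mm below the pivot (at the stop the ends rise to 66 mm below it). Tips 5 mm thick in x; outer faces together 9 mm apart in y at rest, 34 mm at the stop, where they stand upright. 3.2 mm above the end each tip has an outward step that comes to lie over the ring
- pliers_left (a joint): Squeeze angle of either half of the pliers (they move alike): 0 rad at rest, 0.185 at the stop, up to which the ring is to be spread. A spring parts the grips: 5 N each at rest, 8 N at the stop, about 14 N with the ring on; a grip of 25 to 40 N squeezes them to the stop. At 0.04 (grips 53 mm apart) the pliers can be carried and the tips still enter the ring's gap
- ring: Dark steel snap ring, 24 g, flat on the mat, 4 mm thick, inner diameter 37, outer 49 mm, open on its +x side. Origin: middle of the circle, at the underside; z up; it goes with the ring's back when the arms spread. Fully spread, the ring clears the stub best with the stub's axis 2 mm from the origin along +x
- gap (a point): Middle of the ring's gap, at the underside, 22.5 mm from the ring's origin along its +x. Two lugs, 8 mm (x) by 6 mm (y), bound a gap 20.8 mm wide in y at rest. To hook the ring: tips down here, ends 1 mm above the mat, pliers y along ring y (either way round), then squeeze slowly, letting the hand rise if the tips press on the mat (else the ring tilts); the spring force carries the ring
- ring_left (a joint): How far the arm on the ring's +y side is spread: 0 rad relaxed, about 0.15 with the pliers at their stop (lugs then 34 mm apart, about 1 mm clear of the stub all round)
- ring_right (a joint): The same for the arm on the -y side
- groove (a point): On the axis of the upright drive stub at the top face of the bearing, which is the lower side of the groove; z up. Groove 5 mm high, 35 mm in diameter; above it the stub is 38 mm in diameter for 6 mm, then narrows to 33 mm in the top 3 mm; its top is 14 mm above this point. The bearing below is 68 mm across, 15 mm high
- crank: The shaker's turning crank disc with the stub and bearing, standing 12 mm off the shaker's axis at any angle; stiff (0.5 N m), it stays where it is. Origin on the shaker's axis at table height
- holder: Fixed grey block, 60 mm (y) x 40 mm (x) x 72 mm high, with a slot along y that holds the pliers upright; lift them straight up by 75 mm or more to clear it. Origin at the middle of its underside. The jaws are free to open in the slot
- mat: Fixed light-blue work mat 180 mm (x) x 200 mm (y), 2 mm thick; origin at the middle of its underside
- shaker: Fixed white orbital shaker without its platform, 260 mm (x) x 240 mm (y), deck 80 mm above the table; four platform mounts 22 mm high at its corners. Origin at the middle of its underside
- petri_dish: Bystander: closed petri dish, 90 mm across, 16 mm high; origin at its underside
- slide_box: Bystander: teal slide box 32 x 85 x 28 mm; origin at its underside
- worn_bearing: Bystander: the old bearing, 68 mm across, 15 mm high; origin at its underside
Mind the look-alikes: they are no part of the job. Leave any purple or white look-alike of the pliers alone.

How it is judged:
By the outcome, as a careful person would: the job done as asked, in the order asked, and still so for the second after the job is handed in, while the arm keeps its last pose, push and grip.
It also fails if it takes over 51 s, if anything falls off the work surface, if the arm or the gripper's body presses on something with over 40 N, if the wrist force passes 120 N, or if a joint passes its speed limit or range.

## Working session

There is one attempt and no reset: what is moved stays moved. The work goes in short steps, Python scripts to look and compute and a tool call to move; the robot and the scene stay as the last step left them, time stands still between calls to the robot, and variables do not carry over. Pictures are saved under pics/ and viewed, at most 10 in all, crops included, and the job is handed in when it is done.

Besides the shell and the picture viewer there is one more tool, called after "Request:" as name(argument=value, ...), one argument or row to a line, values as JSON. apply_moves: Moves the arm, as the interface text tells. Its arguments: {"type":"object","properties":{"moves":{"type":"array"},"jaw":{"type":"number"}},"required":["moves"]}

```bash
mkdir -p pics; ls
python3 - <<'E'
from bench import manip, imaging
import cv2
for n in("side","top"):
    cv2.imwrite(f"pics/{n}0.png",imaging.snapshot(n)); print(imaging.calibration(n))
s=manip.sense();print({k:s[k] for k in s})
E
```

```text
pics
{'fovy': 55.17442621150841, 'cx': 318.5152348267849, 'cy': 238.81800942881927, 'T': array([[ 0.90694769,  0.31357696, -0.28127455,  0.21926076],
       [-0.42123698,  0.67877257, -0.60152073, -0.69900717],
       [ 0.0022984 ,  0.66403109,  0.74770143,  0.90748909],
       [ 0.        ,  0.        ,  0.        ,  1.        ]])}
{'fovy': 50.806291535618215, 'cx': 328.15790178379774, 'cy': 233.2739966004715, 'T': array([[-0.00459757,  0.99337207, -0.11485115,  0.38424285],
       [-0.99996397, -0.00374747,  0.00761657, -0.02472695],
       [ 0.00713569,  0.11488203,  0.99335351,  1.21588097],
       [ 0.        ,  0.        ,  0.        ,  1.        ]])}
{'time': 0.1, 'joint_positions': array([ 1.26128573e+00,  9.18112944e-02,  1.23179139e+00, -2.58756275e-05,
        1.81979541e+00, -5.67122940e-02]), 'qd': array([ 0.00026119, -0.00121179, -0.00207285,  0.00147026,  0.00140576,
        0.00232037]), 'tau': array([ 3.43149550e-03, -4.60214388e+01, -4.19221044e+01, -6.08523791e-07,
        1.05384988e-02, -2.82868564e-05]), 'eef_pos': array([0.15000728, 0.58068005, 0.2302327 ]), 'ee_rot': array([[-9.68214709e-01,  2.50119974e-01, -5.26037170e-04],
       [ 2.50120515e-01,  9.68213171e-01, -1.72728778e-03],
       [ 7.72869424e-05, -1.80395812e-03, -9.99998370e-01]]), 'wrist_force': array([-0.56870296,  0.16931429, -1.40657979]), 'torque': array([-0.01899675, -0.00484654, -0.0214458 ]), 'gripper_force': 0.0, 'width': 0.9953149351553779}
```

View pics/top0.png

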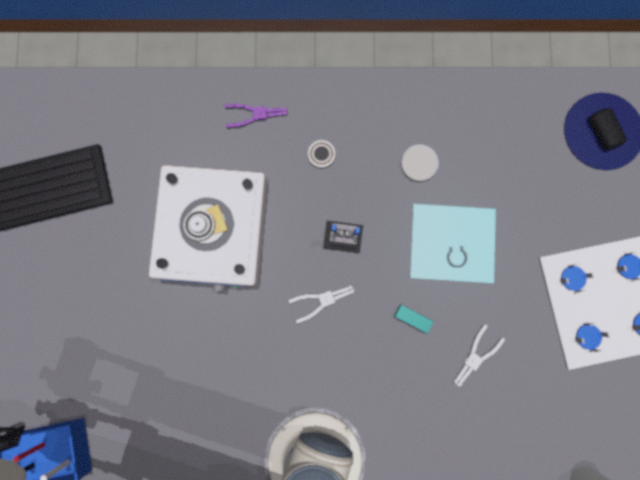

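View pics/side0.png

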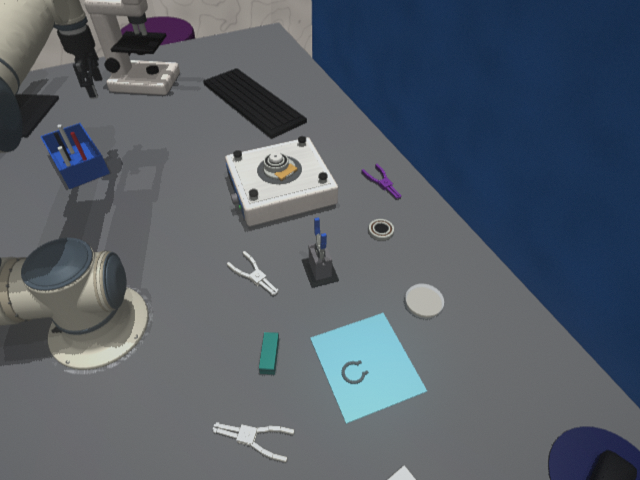

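Top view: the steel pliers with blue grips stand in the holder at (343,235). Look-alikes are the purple pliers at (257,113) and the white ones at (323,300) and (478,355). The ring is at (457,257) and the stub at (198,224). I choose the pair at (343,235) and will check it in a crop.

```bash
cat > h.py <<'E'
import numpy as np, cv2
from bench import manip, imaging, finder
C={n:imaging.calibration(n) for n in("side","top")}
def f(n): return 240/np.tan(np.radians(C[n]["fovy"]/2))
def proj(n,P):
    T=C[n]["T"]; p=(np.atleast_2d(P)-T[:3,3])@T[:3,:3]
    return np.c_[C[n]["cx"]-f(n)*p[:,0]/p[:,2], C[n]["cy"]+f(n)*p[:,1]/p[:,2]]
def ray(n,uv):
    T=C[n]["T"]; d=np.array([(uv[0]-C[n]["cx"])/f(n),-(uv[1]-C[n]["cy"])/f(n),-1])
    return T[:3,3],T[:3,:3]@d
def onz(n,uv,z):
    o,d=ray(n,uv); return o+d*(z-o[2])/d[2]
def tri(a,b):
    A=np.zeros((3,3));y=np.zeros(3)
    for n,uv in(("top",a),("side",b)):
        o,d=ray(n,uv); d/=np.linalg.norm(d); M=np.eye(3)-np.outer(d,d); A+=M; y+=M@o
    p=np.linalg.solve(A,y); return p,[np.round(proj(n,p)[0]-uv,1) for n,uv in(("top",a),("side",b))]
def crop(img,c,r,w,h):
    x,y=int(c[0]-r[0]),int(c[1]-r[1]); return cv2.resize(img[y:y+2*r[1],x:x+2*r[0]],(w,h),interpolation=cv2.INTER_CUBIC)
E
python3 - <<'E'
from h import *
im={n:imaging.snapshot(n) for n in C}
np.set_printoptions(precision=4,suppress=True)
for q in("pliers","holder","ring","crank","mat","shaker"):
    r={}
    for n in("top","side"):
        l=finder.masks_of(n,q)
        for d in l[:4]: print(q,n,round(d["p"],2),np.round(d["centre"],1),d["region"].sum())
        np.savez(f"m_{q}_{n}.npz",*[d["region"] for d in l])
for q in("gap","tips","grip","groove"):
    for n in("top","side"):
        for d in finder.search_frame(n,q)[:4]: print(q,n,round(d["p"],2),np.round(d["centre"],1))
M=np.vstack([np.hstack([crop(im["top"],(343,235),(40,30),400,300),crop(im["side"],(320,250),(60,45),400,300)]),
 np.hstack([crop(im["top"],(457,257),(20,15),400,300),crop(im["top"],(206,224),(40,30),400,300)])])
cv2.imwrite("pics/m1.png",M)
for n in im: cv2.imwrite(f"f_{n}.png",im[n])
print(manip.sense()["time"])
E
```

```text
pliers top 0.7 [256.9 107.1] 543
pliers top 0.68 [326.8 297. ] 589
pliers top 0.58 [475.8 358.9] 728
pliers top 0.52 [345.1 232.5] 181
pliers side 0.97 [254.3 274.3] 456
pliers side 0.95 [255.4 431.7] 1091
pliers side 0.85 [321.3 241.2] 322
pliers side 0.74 [383.9 182.5] 298
holder top 0.64 [341.  237.3] 880
holder top 0.4 [454.5 261.6] 130
holder side 0.72 [317.8 236. ] 351
holder side 0.63 [318.8 268.5] 914
ring top 0.42 [462.9 259.2] 172
ring side 0.65 [347.3 375.3] 181
ring side 0.16 [319.1 239.9] 344
crank top 0.63 [454.2 241.4] 5899
crank top 0.61 [208.3 223.2] 1262
crank side 0.67 [276.4 164.9] 680
mat top 0.58 [449.2 258.8] 70
mat top 0.57 [454.3 240.3] 5827
mat side 0.94 [367.3 367.9] 7452
mat side 0.55 [275.8 177.8] 6940
shaker top 0.63 [459.6 265. ] 179
shaker side 0.65 [273.4 179.8] 6907
shaker side 0.43 [346.6 364.1] 90
gap top 0.58 [464.2 259.2]
gap top 0.3 [420.2 164.1]
gap side 0.52 [349.4 378.8]
tips top 0.94 [257.1 111.9]
tips top 0.63 [323.8 298.9]
tips top 0.59 [473.4 357.4]
tips top 0.55 [345.2 232.1]
tips side 0.83 [318.1 240.5]
tips side 0.55 [256.6 275.2]
grip top 0.98 [328.3 294.6]
grip top 0.74 [418.6 165.9]
grip top 0.71 [473.4 361. ]
grip top 0.58 [255.2 113.2]
grip side 0.9 [383.3 182.8]
grip side 0.74 [258.7 279.8]
grip side 0.67 [276.5 180.3]
grip side 0.64 [321.9 239.1]
groove top 0.97 [205.5 221.8]
groove side 0.81 [276.7 167.5]
1.2
```

View pics/m1.png

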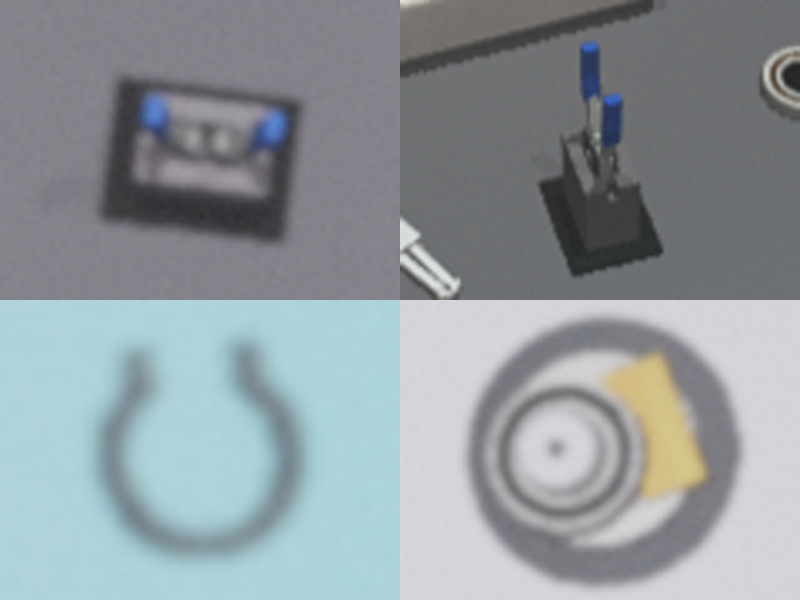

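The crop shows steel pliers with blue grips at top pixels (334,227) and (357,231). The ring is open upward (roughly world +x), and the stub centre is near (197,224). The network centres are coarse, so I'll fit the known geometry to the images.

```bash
cat > fit.py <<'E'
from h import *
from scipy.optimize import differential_evolution, minimize
np.set_printoptions(precision=4,suppress=True)
im={n:cv2.imread(f"f_{n}.png") for n in C}
# ring
a=np.linspace(0,2*np.pi,73)
def ringmask(n,x,y,th,z,S,o,w,h):
    def P(q):
        c,s=np.cos(th),np.sin(th); q=np.asarray(q)/1000.
        X=np.c_[x+c*q[:,0]-s*q[:,1],y+s*q[:,0]+c*q[:,1],np.full(len(q),z)]
        return np.round(((proj(n,X)-o+.5)*S-.5)*16).astype(np.int32)
    m=np.zeros((h*S,w*S),np.float32)
    g=np.arctan2(13.4,18)
    t=np.linspace(g,2*np.pi-g,60)
    arc=np.r_[np.c_[24.5*np.cos(t),24.5*np.sin(t)],np.c_[18.5*np.cos(t),18.5*np.sin(t)][::-1]]
    cv2.fillPoly(m,[P(arc)],1,shift=4)
    for s in(1,-1):
        cv2.fillPoly(m,[P([(18.5,s*10.4),(26.5,s*10.4),(26.5,s*16.4),(18.5,s*16.4)])],1,shift=4)
    return cv2.resize(cv2.GaussianBlur(m,(0,0),0.8*S),(w,h),interpolation=cv2.INTER_AREA)
def fitring(n,c0,z=.004,R=18):
    o=np.array([int(c0[0]-R),int(c0[1]-R)]); I=im[n][o[1]:o[1]+2*R,o[0]:o[0]+2*R].astype(np.float32)
    D=I[...,0]; D=(np.median(D)-D); p0=onz(n,c0,z)
    def cost(p):
        m=ringmask(n,p[0],p[1],p[2],z,6,o,2*R,2*R); return -np.corrcoef(m.ravel(),D.ravel())[0,1]
    r=differential_evolution(cost,[(p0[0]-.02,p0[0]+.02),(p0[1]-.02,p0[1]+.02),(-1.2,1.2)],seed=1,maxiter=60,popsize=12)
    return r.x,r.fun
def fitstub(p0):
    G={n:cv2.GaussianBlur(cv2.cvtColor(im[n],6),(0,0),.8).astype(np.float32) for n in C}
    def cost(p):
        s=0
        for n in C:
            for R,z,w in((34,0,1),(34,-15,.5),(16.5,14,1)):
                v=[]
                for dr in(-1.5,1.5):
                    X=np.c_[p[0]+(R+dr)/1e3*np.cos(a),p[1]+(R+dr)/1e3*np.sin(a),np.full(73,p[2]+z/1e3)]
                    q=proj(n,X).astype(np.float32); v.append(cv2.remap(G[n],q[None,:,0],q[None,:,1],1)[0])
                s+=w*np.abs(v[1]-v[0]).mean()
        return -s
    return differential_evolution(cost,[(c-.02,c+.02) for c in p0],seed=1,popsize=20)
if __name__=="__main__":
    print("ring top",fitring("top",(457,257))); print("ring side",fitring("side",(354,372)))
    b={}
    for n,c,r in(("top",(345,232),(22,14)),("side",(321,240),(15,30))):
        hsv=cv2.cvtColor(im[n],cv2.COLOR_BGR2HSV); m=cv2.inRange(hsv,(105,110,60),(130,255,255))
        k=np.zeros_like(m); k[c[1]-r[1]:c[1]+r[1],c[0]-r[0]:c[0]+r[0]]=1; m*=k
        N,_,st,ce=cv2.connectedComponentsWithStats(m); o=np.argsort(-st[1:,4])[:2]+1
        b[n]=ce[o[np.argsort(ce[o,0])]]; print(n,st[o].tolist(),b[n])
    g=[tri(b["top"][i],b["side"][i]) for i in(0,1)]; print(g)
    d=g[0][0]-g[1][0]; print("mid",(g[0][0]+g[1][0])/2,"sep",np.linalg.norm(d),"yaw of y",np.arctan2(d[1],d[0])-np.pi/2)
    p,e=tri((197,224),(276.5,158)); print("stub",p,e)
    r=fitstub(p); print(r.x,r.fun)
    # shaker deck corners / overlay
    out=[]
    for n in("top","side"):
        c=proj(n,r.x)[0].astype(int); R=(25,19); S=16
        I=crop(im[n],c,(25,19),800//2*1,304)
        for RR,z in((34,0),(34,-15),(16.5,14),(19,8)):
            q=proj(n,np.c_[r.x[0]+RR/1e3*np.cos(a),r.x[1]+RR/1e3*np.sin(a),np.full(73,r.x[2]+z/1e3)])
            cv2.polylines(I,[np.int32((q-(c-np.array(R))+.5)*8)],True,(0,0,255) if z!=8 else (0,200,0),1)
        out.append(I)
    out=np.hstack(out); low=[]
    for n,rr in(("top",fitring("top",(457,257))[0]),("side",fitring("side",(354,372))[0])):
        c=proj(n,[[rr[0],rr[1],.004]])[0].astype(int); I=crop(im[n],c,(25,18),400,288)
        m=ringmask(n,*rr,.004,8,c-np.array((25,18)),50,36); m=cv2.resize(m,(400,288))
        k,_=cv2.findContours((m>.5).astype(np.uint8),1,2); cv2.drawContours(I,k,-1,(0,0,255),1); low.append(I)
    cv2.imwrite("pics/m2.png",np.vstack([out,np.hstack(low)]))
E
python3 fit.py
```

```text
ring top (array([ 0.4654, -0.3425,  0.0471]), np.float64(-0.9867977951560826))
ring side (array([ 0.4675, -0.3405,  0.0708]), np.float64(-0.9756454186704107))
top [[354, 227, 7, 7, 31], [331, 225, 5, 7, 25]] [[333.32   227.64  ]
 [357.0968 230.4839]]
side [[314, 218, 6, 17, 74], [321, 233, 5, 16, 74]] [[316.6892 225.8784]
 [322.973  240.3108]]
[(array([ 0.5207, -0.0441,  0.1403]), [array([ 0., -0.]), array([-0.,  0.])]), (array([ 0.5133, -0.0946,  0.1459]), [array([-0.1,  0.2]), array([ 0.2, -0. ])])]
mid [ 0.517  -0.0693  0.1431] sep 0.05131533265218912 yaw of y -0.14686689523773366
stub [0.535  0.2536 0.1163] [array([ 0.3, -0.9]), array([-0.8,  0.1])]
[0.5343 0.2573 0.105 ] -88.76897
```

View pics/m2.png

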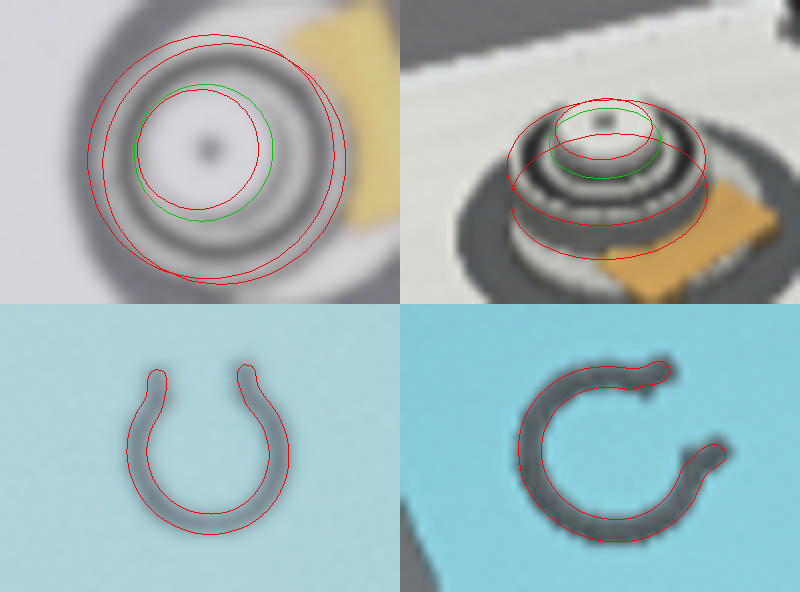

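Ring fit is good in both views: about (0.466,-0.3415), opening yaw about 0.06, with the cameras differing by about 2 mm. The stub overlay is not centred on the dot, so I'll refine it with the dot on the stub's top and the dark bearing ring. I'll also work out the first reach.

```bash
cat >> h.py <<'E'
def go(p,yaw=None,s=None):
    "shift/turn row to bring TCP to p with tool-y yaw (angle from world y)"
    from scipy.spatial.transform import Rotation as Ro
    s=s or manip.sense(); R=s["ee_rot"]; d=R.T@(np.asarray(p)-s["eef_pos"])*100
    yaw=np.arctan2(-R[0,1],R[1,1]) if yaw is None else yaw
    y=np.array([-np.sin(yaw),np.cos(yaw),0]); z=np.array([0,0,-1.]); Rt=np.c_[np.cross(y,z),y,z]
    return np.round(np.r_[d,Ro.from_matrix(R.T@Rt).as_rotvec()],3)
E
python3 - <<'E'
from fit import *
D={}
for n,c in(("top",(197.5,223.5)),("side",(276,158))):
    g=cv2.cvtColor(im[n],6).astype(float); x,y=int(c[0]),int(c[1])
    w=g[y-6:y+7,x-6:x+7] if n=="top" else g[y-4:y+5,x-5:x+6]
    print(n,"\n",w.astype(int))
    hy,hx=w.shape; j=np.unravel_index(w[2:-2,2:-2].argmin(),(hy-4,hx-4)); jy,jx=j[0]+2,j[1]+2
    k=w[jy-2:jy+3,jx-2:jx+3]; k=np.clip(np.median(k)-k,0,None); yy,xx=np.mgrid[-2:3,-2:3]
    D[n]=np.array([x-(hx//2)+jx+(k*xx).sum()/k.sum(), y-(hy//2)+jy+(k*yy).sum()/k.sum()]); print(D[n])
p,e=tri(D["top"],D["side"]); print("stub top",p,e)
for z in(.11,.115,.12,.125):print(z,onz("top",D["top"],z),onz("side",D["side"],z))
m=np.load("m_holder_top.npz")["arr_0"]; print(cv2.minAreaRect(cv2.findNonZero(m.astype(np.uint8))))
print(go([.517,-.069,.20],-.12),go([.517,-.069,.119],-.12))
E
```

```text
top 
 [[162 180 192 201 206 207 208 208 206 200 194 189 188]
 [181 195 204 210 211 213 213 212 211 209 204 195 184]
 [195 206 210 212 214 213 212 213 213 212 210 203 192]
 [203 211 213 213 213 210 210 211 212 213 213 209 200]
 [206 211 213 210 206 199 199 204 209 212 211 211 205]
 [211 213 212 208 195 179 174 187 202 210 213 212 208]
 [212 212 211 205 190 162 155 173 196 209 212 214 209]
 [210 212 213 207 193 168 161 181 200 210 214 212 209]
 [210 212 212 210 202 191 186 197 208 211 211 210 205]
 [208 212 213 213 210 207 204 208 212 213 212 210 201]
 [204 210 213 212 211 212 212 212 213 212 211 206 192]
 [198 204 210 212 213 213 212 214 212 210 206 196 181]
 [189 193 201 208 210 211 211 210 208 203 193 179 162]]
[196.8086 223.2297]
side 
 [[211 217 214 210 208 209 214 214 216 199 157]
 [213 214 209 170 145 152 211 216 216 215 189]
 [213 213 209 150 118 142 209 216 217 217 201]
 [214 215 215 195 191 195 213 216 216 213 181]
 [207 214 218 216 215 215 215 215 205 184 152]
 [156 174 207 211 212 210 204 194 175 151 128]
 [120 138 170 175 178 177 168 157 143 124  93]
 [103 112 131 136 139 139 129 126 117  86  81]
 [ 79  75  92  98 111 110  95  85  88  83 137]]
[275.0613 155.7264]
stub top [0.5332 0.2521 0.1261] [array([-0.,  0.]), array([ 0., -0.])]
0.11 [0.5355 0.2562 0.11  ] [0.5396 0.2717 0.11  ]
0.115 [0.5348 0.2549 0.115 ] [0.5376 0.2656 0.115 ]
0.12 [0.5341 0.2536 0.12  ] [0.5356 0.2595 0.12  ]
0.125 [0.5334 0.2524 0.125 ] [0.5336 0.2534 0.125 ]
((343.2464599609375, 236.1926727294922), (37.29124450683594, 29.769943237304688), 7.765166282653809)
[-51.782 -53.75    3.127  -0.     -0.     -0.133] [-51.782 -53.75   11.227  -0.     -0.     -0.133]
```

Stub top at about (0.533,0.252,0.126), so the groove is at z≈0.112. That agrees with an 80 mm deck plus disc and bearing. Now I reach above the pliers.

Request:
apply_moves(
  moves=[
    [-51.8,-53.7,2.6,0,0,-0.125],
    [-51.8,-53.7,2.6,0,0,-0.125],
    [-51.8,-53.7,2.6,0,0,-0.125],
    [-51.8,-53.7,2.6,0,0,-0.125],
    [-51.8,-53.7,2.6,0,0,-0.125],
    [-51.8,-53.7,2.6,0,0,-0.125],
    [-51.8,-53.7,2.6,0,0,-0.125],
    [-51.8,-53.7,2.6,0,0,-0.125],
  ],
  jaw=1,
)

```text
time: 2.0
eef_pos: [0.3473, 0.2312, 0.2176]
ee_rot: [[-0.992, 0.127, 0.001], [0.127, 0.992, 0.001], [-0.001, 0.001, -1.0]]
wrist_force: [1.5, 0.5, 0.1]
width: 1.002
gripper_force: 0.0
```

Run:
```python
from h import *
s=manip.sense();print(s["time"],s["joint_positions"],s["eef_pos"],go([.517,-.069,.205],-.13))
```

```text
2.0 [ 5.05693464e-01 -4.09458897e-01  1.70362160e+00 -1.15130567e-05
  1.84613369e+00 -9.37748752e-01] [0.34732115 0.23117806 0.21762079] [-2.0642e+01 -2.7621e+01  1.2630e+00  1.0000e-03  1.0000e-03  3.0000e-03]
```

Request:
apply_moves(
  moves=[
    [-20.6,-27.6,1.2,0,0,0],
    [-20.6,-27.6,1.2,0,0,0],
    [-20.6,-27.6,1.2,0,0,0],
    [-20.6,-27.6,1.2,0,0,0],
    [-20.6,-27.6,1.2,0,0,0],
    [-20.6,-27.6,1.2,0,0,0],
    [-20.6,-27.6,1.2,0,0,0],
    [-20.6,-27.6,1.2,0,0,0],
  ],
)

```text
time: 2.8
eef_pos: [0.517, -0.0716, 0.2037]
ee_rot: [[-0.991, 0.133, -0.002], [0.133, 0.991, -0.001], [0.002, -0.002, -1.0]]
wrist_force: [-0.6, 0.2, -1.6]
width: 1.0
gripper_force: 0.0
```

Run:
```python
from h import *
s=manip.sense();print(s["time"],s["joint_positions"],s["eef_pos"],go([.517,-.069,.119],-.13))
im={n:imaging.snapshot(n) for n in C}
for n in im: cv2.imwrite(f"f_{n}.png",im[n])
cv2.imwrite("pics/m3.png",np.hstack([crop(im["top"],(343,225),(40,40),400,400),crop(im["side"],(320,220),(50,50),400,400)]))
for n in C:print(proj(n,[s["eef_pos"],[.517,-.069,.143]]))
```

```text
2.8 [-2.01679581e-01 -1.21298997e-01  1.48979778e+00 -1.67160827e-03
  1.77496189e+00 -1.63944338e+00] [ 0.51700022 -0.07157131  0.20365345] [ 1.700e-02  2.680e-01  8.465e+00 -2.000e-03 -2.000e-03 -3.000e-03]
[[320.43048558 214.6837242 ]
 [319.8006431  232.88890089]]
[[347.46451501 225.47091592]
 [344.98518679 229.16668375]]
```

View pics/m3.png

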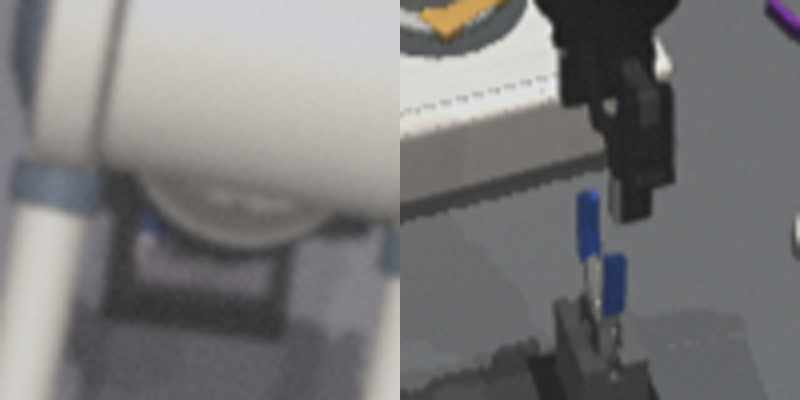

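The side crop shows the open fingers directly above the blue grips, while the top view is now hidden by the arm. I descend and take the grips at a carrying width of about 53 mm.

Request:
apply_moves(
  moves=[
    [0,0.25,3,0,0,0],
    [0,0.25,6,0,0,0],
    [0,0.25,8.4,0,0,0],
    [0,0.25,8.4,0,0,0],
    [0,0.25,8.4,0,0,0],
  ],
)

```text
time: 3.4
eef_pos: [0.5161, -0.0636, 0.1222]
ee_rot: [[-0.992, 0.126, 0.0], [0.126, 0.992, 0.0], [-0.0, 0.0, -1.0]]
wrist_force: [-0.3, -0.4, 0.4]
width: 1.003
gripper_force: 0.0
```

Request:
apply_moves(
  moves=[
    [0,0,0,0,0,0],
    [0,0,0,0,0,0],
    [0,0,0,0,0,0],
    [0,0,0,0,0,0],
    [0,0,0,0,0,0],
  ],
  jaw=0.61,
)

```text
time: 3.9
eef_pos: [0.5175, -0.0653, 0.1243]
ee_rot: [[-0.992, 0.128, 0.005], [0.128, 0.992, -0.002], [-0.005, -0.001, -1.0]]
wrist_force: [-0.3, -0.6, 6.0]
width: 0.61
gripper_force: 7.1
```

Run:
```python
from h import *
s=manip.sense();print(s)
im={n:imaging.snapshot(n) for n in ["side"]}
cv2.imwrite("pics/m4.png",crop(im["side"],(320,240),(50,50),600,600))
```

```text
{'time': 3.9, 'joint_positions': array([-1.90187880e-01, -1.19913393e-01,  1.62873194e+00, -9.06084533e-04,
        1.62793664e+00, -1.63272853e+00]), 'qd': array([-0.00076492,  0.00149555,  0.0007169 ,  0.00180523, -0.00050555,
       -0.00067433]), 'tau': array([ 8.88168421e-01, -3.32326770e+01, -3.83471274e+01,  6.02238458e-01,
       -1.11064164e-01, -2.96187973e-03]), 'eef_pos': array([ 0.51748871, -0.06531371,  0.12430697]), 'ee_rot': array([[-0.99176868,  0.12796059,  0.00457919],
       [ 0.12795353,  0.99177853, -0.00180278],
       [-0.00477222, -0.00120201, -0.99998789]]), 'wrist_force': array([-0.31782767, -0.60237754,  6.02259177]), 'torque': array([-0.26357852,  0.13128902,  0.04200255]), 'gripper_force': 7.0884289423702285, 'width': 0.6103668390852611}
```

View pics/m4.png

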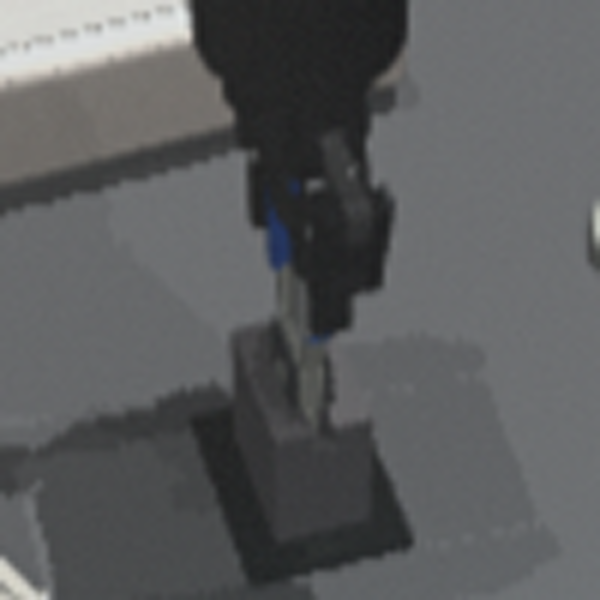

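The grips are between the pads, but I am about 5 mm high for the bulge. I reopen, go down 6 mm and re-close.

Request:
apply_moves(
  moves=[
    [0,0,0,0,0,0],
    [0,0,0,0,0,0],
    [0,0,0.3,0,0,0],
    [0,0,0.6,0,0,0],
    [0,0,0.6,0,0,0],
  ],
  jaw=0.85,
)

```text
time: 4.45
eef_pos: [0.5158, -0.0644, 0.1143]
ee_rot: [[-0.992, 0.127, -0.002], [0.127, 0.992, 0.0], [0.002, 0.0, -1.0]]
wrist_force: [-0.0, -0.1, 0.3]
width: 0.851
gripper_force: 0.0
```

Request:
apply_moves(
  moves=[
    [0,0,0.0,0,0,0],
    [0,0,0,0,0,0],
    [0,0,0,0,0,0],
    [0,0,0,0,0,0],
    [0,0,0,0,0,0],
  ],
  jaw=0.61,
)

```text
time: 4.95
eef_pos: [0.5166, -0.065, 0.1163]
ee_rot: [[-0.992, 0.128, 0.001], [0.128, 0.992, -0.001], [-0.002, -0.001, -1.0]]
wrist_force: [-0.8, -1.6, 4.5]
width: 0.611
gripper_force: 7.1
```

Request:
apply_moves(
  moves=[
    [0,0,-0.5,0,0,0],
    [0,0,-2,0,0,0],
    [0,0,-4,0,0,0],
    [0,0,-7,0,0,0],
    [0,0,-10,0,0,0],
    [0,0,-12,0,0,0],
    [0,0,-12,0,0,0],
    [0,0,-12,0,0,0],
  ],
)

```text
time: 5.75
eef_pos: [0.5163, -0.0643, 0.2352]
ee_rot: [[-0.992, 0.127, 0.0], [0.127, 0.992, 0.0], [-0.0, 0.0, -1.0]]
wrist_force: [0.5, -0.0, -1.7]
width: 0.61
gripper_force: 5.6
```

Run:
```python
from h import *
s=manip.sense();print(s["time"],s["wrist_force"],s["torque"],s["width"],s["gripper_force"],s["eef_pos"],s["ee_rot"])
im={n:imaging.snapshot(n) for n in C}
for n in im: cv2.imwrite(f"f_{n}.png",im[n])
c=proj("side",s["eef_pos"]-[0,0,.05])[0]; print(c)
cv2.imwrite("pics/m5.png",crop(im["side"],c,(50,50),600,600))
# ring target: 
th=.06; ring=np.array([.4664,-.3415]); gap=ring+.0225*np.array([np.cos(th),np.sin(th)]); print(gap, go([*gap,s["eef_pos"][2]],th))
```

```text
5.75 [ 0.53419954 -0.03616195 -1.74975505] [-0.0186047  -0.00393663 -0.03064511] 0.6096645787421959 5.618317594053224 [ 0.51634376 -0.06433012  0.23519815] [[-9.91884604e-01  1.27141336e-01  1.10615022e-04]
 [ 1.27141370e-01  9.91884527e-01  3.96866376e-04]
 [-5.92592072e-05  4.07709394e-04 -9.99999915e-01]]
[318.71131604 218.56242019]
[ 0.48885951 -0.34015081] [-8.4100e-01 -2.7699e+01 -1.8600e-01  1.0000e-03 -3.0000e-03 -1.8800e-01]
```

View pics/m5.png

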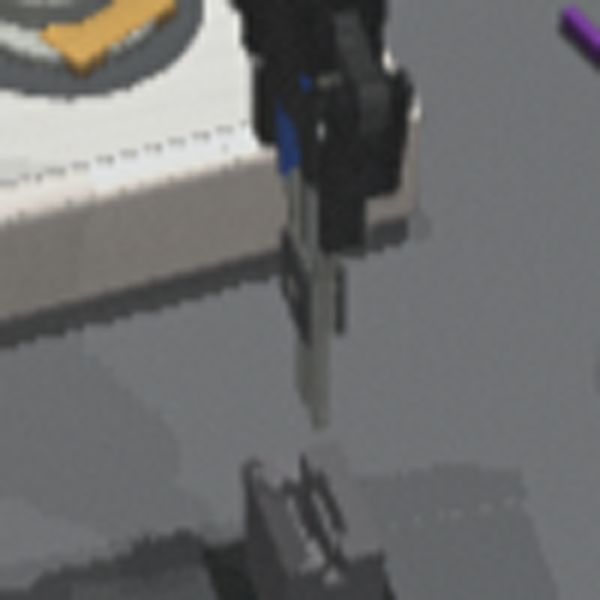

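Pliers are held upright and clear of the holder, with the tips at crop (318,428), i.e. side pixel (321.0,239.3). I use that to get the tip height relative to the TCP.

Run:
```python
from h import *
s=manip.sense();e=s["eef_pos"]
for d in(.10,.105,.11,.115,.12): print(d,proj("side",e-[0,0,d]))
# ring-relative side-camera: gap point as the side camera itself shows (cancels calibration)
th=.065; 
for n,r in(("top",(.4654,-.3425)),("side",(.4675,-.3405))): print(n,np.array(r)+.0225*np.array([np.cos(th),np.sin(th)]))
```

```text
0.1 [[318.42639208 234.50729329]]
0.105 [[318.42167056 235.97836212]]
0.11 [[318.41698262 237.43896928]]
0.115 [[318.4123279  238.88922597]]
0.12 [[318.40770605 240.32924182]]
top [ 0.48785249 -0.34103853]
side [ 0.48995249 -0.33903853]
```

Request:
apply_moves(
  moves=[
    [-0.8,-27.7,0,0,0,-0.188],
    [-0.8,-27.7,0,0,0,-0.188],
    [-0.8,-27.7,0,0,0,-0.188],
    [-0.8,-27.7,0,0,0,-0.188],
    [-0.8,-27.7,0,0,0,-0.188],
    [-0.8,-27.7,0,0,0,-0.188],
    [-0.8,-27.7,0,0,0,-0.188],
    [-0.8,-27.7,0,0,0,-0.188],
  ],
)

```text
time: 6.65
eef_pos: [0.4883, -0.3404, 0.2332]
ee_rot: [[-0.998, -0.059, -0.003], [-0.059, 0.998, 0.003], [0.002, 0.003, -1.0]]
wrist_force: [-0.2, -0.3, -0.9]
width: 0.615
gripper_force: 5.7
```

Request:
apply_moves(
  moves=[
    [0,0,3,0,0,0],
    [0,0,6,0,0,0],
    [0,0,9,0,0,0],
    [0,0,9,0,0,0],
    [0,0,9,0,0,0],
    [0,0,9,0,0,0],
  ],
)

```text
time: 7.25
eef_pos: [0.4899, -0.3402, 0.1478]
ee_rot: [[-0.998, -0.061, 0.003], [-0.061, 0.998, -0.002], [-0.003, -0.002, -1.0]]
wrist_force: [0.5, -0.4, -0.8]
width: 0.614
gripper_force: 5.7
```

Run:
```python
from h import *
s=manip.sense();e=s["eef_pos"];print(s["time"],e,s["joint_positions"],s["wrist_force"],s["width"])
im={n:imaging.snapshot(n) for n in C}
for n in im: cv2.imwrite(f"f_{n}.png",im[n])
o=[]
for n in im:
    c=proj(n,[.475,-.34,.01])[0].astype(int); print(n,c); o.append(crop(im[n],c,(20,25),400,500))
    print(proj(n,e-[0,0,.106]))
cv2.imwrite("pics/m6.png",np.hstack(o))
```

```text
7.25 [ 0.48987085 -0.34016489  0.1478478 ] [-6.64060882e-01  7.75625581e-02  1.39230509e+00  1.14039681e-04
  1.66840937e+00 -2.29604069e+00] [ 0.47293046 -0.41644611 -0.78047892] 0.6136491179241278
side [356 369]
[[363.64648116 359.31377552]]
top [455 252]
[[459.36709707 245.58555143]]
```

View pics/m6.png

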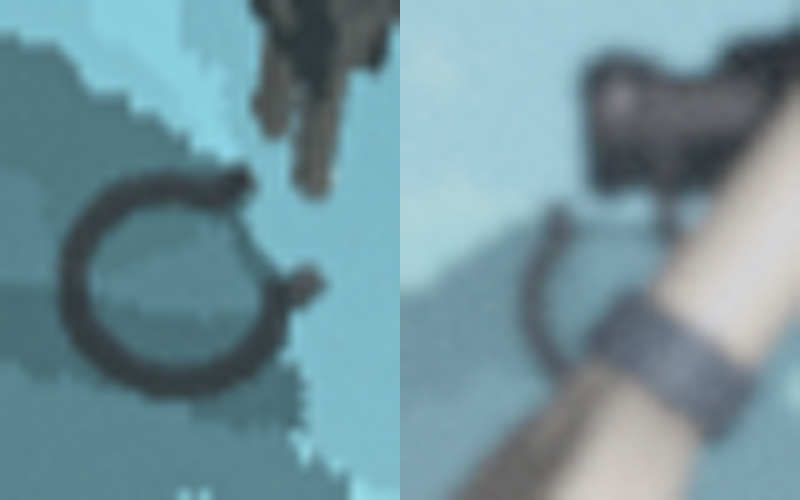

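The side view shows the jaw tips at crop (272,138) and (314,198), above and slightly right of the gap between the lugs at (235,185) and (308,285). I lower close to ring height and compare them directly there.

Request:
apply_moves(
  moves=[
    [0,0,1,0,0,0],
    [0,0,2.2,0,0,0],
    [0,0,2.2,0,0,0],
    [0,0,2.2,0,0,0],
  ],
)

```text
time: 7.75
eef_pos: [0.4885, -0.3401, 0.1222]
ee_rot: [[-0.998, -0.06, -0.002], [-0.06, 0.998, 0.001], [0.002, 0.001, -1.0]]
wrist_force: [-1.2, 0.2, -1.2]
width: 0.613
gripper_force: 5.7
```

Run:
```python
from h import *
np.set_printoptions(linewidth=200,precision=2,suppress=True)
s=manip.sense();e=s["eef_pos"];print(s["time"],e,s["wrist_force"])
im=imaging.snapshot("side"); cv2.imwrite("f_side.png",im)
g=cv2.cvtColor(im,6); print(g[350:380,354:376])
th=.065;c,n=np.cos(th),np.sin(th)
for y in(-13.4,-10.4,0,10.4,13.4):
    print(y,proj("side",[.4675+.0225*c-n*y/1e3,-.3405+.0225*n+c*y/1e3,.006])[0])
print(proj("side",e-[0,0,.108])[0])
print("px per mm x,y,z",[(proj("side",e-[0,0,.108]+np.eye(3)[i]*.001)-proj("side",e-[0,0,.108]))[0] for i in range(3)])
```

```text
7.75 [ 0.49 -0.34  0.12] [-1.21  0.19 -1.23]
[[168 166 167 166 149  99  61  79  83  57  52  59  81  81  83  80  65  80  84  84  53  46]
 [181 180 180 166 166 149  72  69  82  69  55  56  67  73  81  81  78  80  84  80  50  45]
 [188 188 186 168 166 164 100  63  79  82  58  53  56  63  85  84  86  88  85  85  78  54]
 [186 187 187 167 166 167 128  71  67  73  56  54  54  61  89  93  86  85  80 119 142 102]
 [181 188 187 167 167 168 140  77  58  58  54  53  54  63  88  92  87  76  78 154 167 152]
 [172 182 186 168 168 167 130  83  63  55  52  55  55  64  87  87  83  62  84 166 169 168]
 [139 173 180 168 166 166 115  82  79  61  55  55  55  69  85  88  87  61  92 162 169 168]
 [113 136 139 166 169 168 108  82  86  74  56  53  57  73  89 120 141 105 123 165 166 167]
 [109 110 116 169 167 164 102  82  88  85  77  56  58  77 107 155 166 153 157 166 167 167]
 [111 109 112 139 130 125  87  79  89  89  79  60  60  85 115 164 169 166 167 168 167 167]
 [107 109 110 110  87  81  80  81  88  93  93  70  69  91 126 166 169 167 168 168 168 167]
 [ 83  88  89  87  65  61  79  84  89 101  94  80  84 
[... 1181 characters left out ...]
6 151 167 170 170 169 169 169 169 169]
 [121 121 112 119 121 121 120  88  70  62  63  95 152 170 170 170 169 169 168 169 169 168]
 [109 107 101 108 109 110 106  77  69  61  69 106 168 171 170 170 169 169 169 169 170 169]
 [100 101 101 102 101  99  89  66  65  63  85 107 166 172 171 170 169 169 169 169 169 169]
 [102 101 103  99  99  86  70  61  60  71  95 107 168 170 168 170 170 169 170 170 170 169]
 [103 103 100  88  80  66  63  61  63  84  98 108 165 171 170 170 170 170 168 169 170 170]]
-13.4 [365.56 372.08]
-10.4 [364.79 370.89]
0 [362.13 366.82]
10.4 [359.51 362.8 ]
13.4 [358.76 361.65]
[362.02 365.74]
px per mm x,y,z [array([ 0.42, -0.19]), array([-0.23, -0.4 ]), array([ 0.04, -0.22])]
```

Near tip is at about (365.3,368.7) and the far tip left edge at 359.8, so mid-tips u≈363.5 against the gap's 362.1. The tips are about 2.5–3 mm too far in +x. I correct that, then lower in steps while feeling for the mat.

Request:
apply_moves(
  moves=[
    [0.25,0,0,0,0,0],
    [0.25,0,0.3,0,0,0],
    [0.25,0,0.5,0,0,0],
    [0.25,0,0.5,0,0,0],
    [0.25,0,0.5,0,0,0],
  ],
)

```text
time: 8.3
eef_pos: [0.4864, -0.3404, 0.1183]
ee_rot: [[-0.998, -0.06, -0.0], [-0.06, 0.998, 0.0], [0.0, 0.0, -1.0]]
wrist_force: [-0.3, -0.5, -2.1]
width: 0.605
gripper_force: 5.7
```

Run:
```python
from h import *
np.set_printoptions(linewidth=200,precision=4,suppress=True)
s=manip.sense();e=s["eef_pos"];print(s["time"],e,s["wrist_force"])
im=imaging.snapshot("side"); cv2.imwrite("f_side.png",im)
g=cv2.cvtColor(im,6); print(g[356:378,354:374])
```

```text
8.3 [ 0.4864 -0.3404  0.1183] [-0.2844 -0.4713 -2.0853]
[[176 180 168 167 169 152  85  62  54  53  54  53  63  85  86  85  68  74 156 167]
 [141 175 169 166 168 146  87  76  54  51  54  54  64  85  87  87  60  84 164 169]
 [118 172 174 167 165 131  86  83  69  56  55  55  66  83  94 113  70  93 165 168]
 [109 138 138 130 127 109  84  86  82  67  57  56  71  93 146 154 124 144 168 166]
 [107 112 110  96  91  88  81  87  88  88  57  57  78 102 164 169 158 166 166 167]
 [ 83  87  83  73  70  81  81  91  88  85  64  61  85 110 165 168 167 166 167 168]
 [ 64  66  63  59  61  78  82  87  93  93  76  77  90 114 168 169 167 166 168 168]
 [ 63  60  60  56  58  76  92  92 119  94  81  89  95 135 167 168 168 168 168 169]
 [ 78  65  61  57  62  80  89 103 139  89  79  90  97 144 167 167 167 168 167 167]
 [103  98  95  76  77  87  95 143 142  87  80  90  99 158 168 168 167 168 167 168]
 [110 109  99  88  87  92  93 124 140  88  83  89 103 164 170 168 167 169 169 170]
 [110 111 103  91  90  91  91  95 114  85  84  92 113 167 169 169 167 167 168 167]
 [109 108  98  92  90  89  90  90  93  84  84 100 141 168 169 167 168 166 168 169]
 [110 110 102  92  90  91  90  92  89  81  83 107 153 167 169 170 169 169 167 168]
 [109 110 108  93  91  98  98  93  91  88  94 105 118 143 167 170 169 168 169 168]
 [109 109 109 106  98 101 101  98  86  84  83  81  87 106 151 167 169 169 170 169]
 [111 110 117 117 102 101 101  94  73  69  68  76  82  88 123 166 169 169 167 168]
 [118 117 121 122 114 101 102  97  69  61  61  68  79 108 146 168 169 169 169 168]
 [121 119 122 121 122 116 102  94  70  61  60  78 105 151 168 170 169 167 169 168]
 [119 110 120 121 121 121 104  85  65  60  72 143 154 167 170 168 168 168 169 168]
 [109 102 108 108 110 120 113  76  63  58  82 167 171 170 169 168 168 169 168 170]
 [100 100 101 101 103 107  98  68  61  63  92 165 171 170 170 168 170 169 170 170]]
```

Request:
apply_moves(
  moves=[
    [0,0,0.1,0,0,0],
    [0,0,0.1,0,0,0],
    [0,0,0.1,0,0,0],
  ],
)

```text
time: 8.65
eef_pos: [0.4864, -0.3405, 0.1173]
ee_rot: [[-0.998, -0.06, -0.0], [-0.06, 0.998, -0.0], [0.0, -0.0, -1.0]]
wrist_force: [0.3, -0.6, -1.5]
width: 0.61
gripper_force: 5.7
```

Request:
apply_moves(
  moves=[
    [0,0,0.1,0,0,0],
    [0,0,0.1,0,0,0],
    [0,0,0.1,0,0,0],
  ],
)

```text
time: 8.95
eef_pos: [0.4864, -0.3405, 0.1163]
ee_rot: [[-0.998, -0.06, -0.0], [-0.06, 0.998, 0.0], [0.0, 0.0, -1.0]]
wrist_force: [-0.3, 0.3, -1.3]
width: 0.603
gripper_force: 5.7
```

Request:
apply_moves(
  moves=[
    [0,0,0.1,0,0,0],
    [0,0,0.1,0,0,0],
    [0,0,0.1,0,0,0],
  ],
)

```text
time: 9.25
eef_pos: [0.4864, -0.3405, 0.1153]
ee_rot: [[-0.998, -0.06, -0.0], [-0.06, 0.998, 0.0], [0.0, 0.0, -1.0]]
wrist_force: [-0.1, 1.5, -1.5]
width: 0.609
gripper_force: 5.7
```

Request:
apply_moves(
  moves=[
    [0,0,0.1,0,0,0],
    [0,0,0.1,0,0,0],
    [0,0,0.1,0,0,0],
  ],
)

```text
time: 9.55
eef_pos: [0.4864, -0.3404, 0.1143]
ee_rot: [[-0.998, -0.06, -0.0], [-0.06, 0.998, 0.0], [0.0, 0.0, -1.0]]
wrist_force: [0.1, -0.6, -2.4]
width: 0.61
gripper_force: 5.7
```

Request:
apply_moves(
  moves=[
    [0,0,0.1,0,0,0],
    [0,0,0.1,0,0,0],
    [0,0,0.1,0,0,0],
  ],
)

```text
time: 9.85
eef_pos: [0.4864, -0.3405, 0.1133]
ee_rot: [[-0.998, -0.06, -0.0], [-0.06, 0.998, 0.0], [0.0, 0.0, -1.0]]
wrist_force: [0.5, -0.5, -1.7]
width: 0.616
gripper_force: 5.7
```

Request:
apply_moves(
  moves=[
    [0,0,0.1,0,0,0],
    [0,0,0.1,0,0,0],
    [0,0,0.1,0,0,0],
  ],
)

```text
time: 10.15
eef_pos: [0.4865, -0.3405, 0.1125]
ee_rot: [[-0.998, -0.06, 0.0], [-0.06, 0.998, -0.0], [-0.0, -0.0, -1.0]]
wrist_force: [-0.4, -0.6, -0.6]
width: 0.612
gripper_force: 5.8
```

Request:
apply_moves(
  moves=[
    [0,0,0.1,0,0,0],
    [0,0,0.1,0,0,0],
    [0,0,0.1,0,0,0],
  ],
)

```text
time: 10.45
eef_pos: [0.4867, -0.3406, 0.1121]
ee_rot: [[-0.998, -0.06, 0.001], [-0.06, 0.998, -0.001], [-0.001, -0.001, -1.0]]
wrist_force: [0.4, 0.0, 3.4]
width: 0.612
gripper_force: 6.4
```

Run:
```python
from h import *
np.set_printoptions(linewidth=200,precision=4,suppress=True)
s=manip.sense();e=s["eef_pos"];print(s["time"],e,s["wrist_force"])
im=imaging.snapshot("side"); cv2.imwrite("f_side.png",im)
cv2.imwrite("pics/m7.png",crop(im,(356,366),(20,20),600,600))
```

```text
10.45 [ 0.4867 -0.3406  0.1121] [0.3756 0.0419 3.3902]
```

View pics/m7.png

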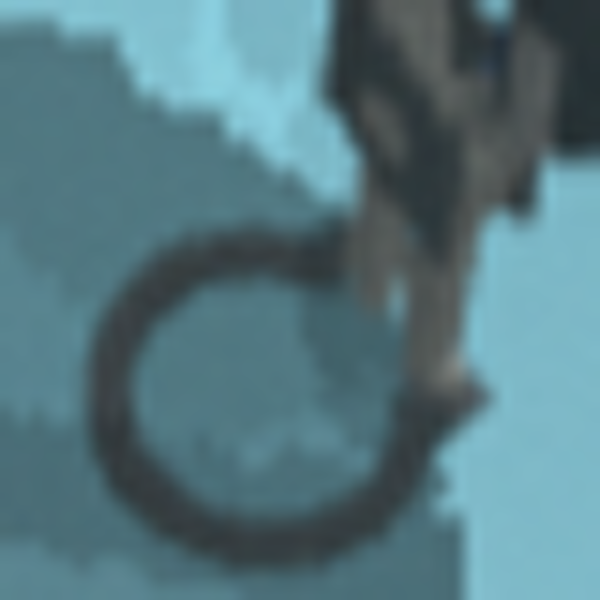

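Contact at TCP z≈0.1125, so the tips are 0.110 below the TCP, as expected for the mat. The picture shows both tips inside the gap at crop (375,305) and (435,378), level with the lug faces. I rise 2.3 mm of command so the ends sit about 1 mm above the mat, then squeeze slowly.

Request:
apply_moves(
  moves=[
    [0,0,-0.23,0,0,0],
    [0,0,-0.23,0,0,0],
    [0,0,-0.23,0,0,0],
  ],
)

```text
time: 10.8
eef_pos: [0.4861, -0.3403, 0.1129]
ee_rot: [[-0.998, -0.06, -0.001], [-0.06, 0.998, 0.001], [0.001, 0.001, -1.0]]
wrist_force: [-0.3, -0.5, -1.0]
width: 0.615
gripper_force: 5.7
```

Request:
apply_moves(
  moves=[
    [0,0,0,0,0,0],
    [0,0,0,0,0,0],
    [0,0,0,0,0,0],
  ],
  jaw=0.58,
)

```text
time: 11.1
eef_pos: [0.4863, -0.3404, 0.1134]
ee_rot: [[-0.998, -0.06, -0.0], [-0.06, 0.998, 0.0], [0.0, 0.0, -1.0]]
wrist_force: [-0.4, 0.5, -1.4]
width: 0.583
gripper_force: 6.1
```

Request:
apply_moves(
  moves=[
    [0,0,0,0,0,0],
    [0,0,0,0,0,0],
    [0,0,0,0,0,0],
  ],
  jaw=0.555,
)

```text
time: 11.4
eef_pos: [0.4865, -0.3404, 0.1138]
ee_rot: [[-0.998, -0.06, 0.0], [-0.06, 0.998, 0.0], [-0.0, 0.0, -1.0]]
wrist_force: [0.2, -0.0, -0.1]
width: 0.553
gripper_force: 8.0
```

Request:
apply_moves(
  moves=[
    [0,0,-0.05,0,0,0],
    [0,0,-0.05,0,0,0],
    [0,0,-0.05,0,0,0],
  ],
  jaw=0.535,
)

```text
time: 11.7
eef_pos: [0.4865, -0.3406, 0.1142]
ee_rot: [[-0.998, -0.06, 0.0], [-0.06, 0.998, -0.0], [-0.0, -0.0, -1.0]]
wrist_force: [-0.1, 0.0, 0.9]
width: 0.538
gripper_force: 9.5
```

Request:
apply_moves(
  moves=[
    [0,0,-0.03,0,0,0],
    [0,0,-0.03,0,0,0],
    [0,0,-0.03,0,0,0],
  ],
  jaw=0.515,
)

```text
time: 12.0
eef_pos: [0.4865, -0.3406, 0.1145]
ee_rot: [[-0.998, -0.06, 0.0], [-0.06, 0.998, -0.0], [-0.0, -0.0, -1.0]]
wrist_force: [0.4, -0.9, 1.3]
width: 0.517
gripper_force: 10.4
```

Request:
apply_moves(
  moves=[
    [0,0,-0.1,0,0,0],
    [0,0,-0.1,0,0,0],
    [0,0,-0.1,0,0,0],
  ],
  jaw=0.5,
)

```text
time: 12.3
eef_pos: [0.4863, -0.3402, 0.115]
ee_rot: [[-0.998, -0.06, -0.001], [-0.06, 0.998, 0.001], [0.001, 0.001, -1.0]]
wrist_force: [0.2, 0.7, -2.0]
width: 0.504
gripper_force: 10.5
```

Request:
apply_moves(
  moves=[
    [0,0,-0.03,0,0,0],
    [0,0,-0.03,0,0,0],
    [0,0,-0.03,0,0,0],
  ],
  jaw=0.48,
)

```text
time: 12.6
eef_pos: [0.4864, -0.3404, 0.1155]
ee_rot: [[-0.998, -0.06, -0.0], [-0.06, 0.998, 0.0], [0.0, 0.0, -1.0]]
wrist_force: [-0.6, -0.4, -1.9]
width: 0.482
gripper_force: 11.3
```

Request:
apply_moves(
  moves=[
    [0,0,0,0,0,0],
    [0,0,0,0,0,0],
    [0,0,0,0,0,0],
  ],
  jaw=0.455,
)

```text
time: 12.9
eef_pos: [0.4864, -0.3405, 0.1157]
ee_rot: [[-0.998, -0.06, -0.0], [-0.06, 0.998, 0.0], [0.0, 0.0, -1.0]]
wrist_force: [0.2, 0.4, -1.8]
width: 0.46
gripper_force: 12.4
```

Request:
apply_moves(
  moves=[
    [0,0,0,0,0,0],
    [0,0,0,0,0,0],
    [0,0,0,0,0,0],
  ],
  jaw=0.43,
)

```text
time: 13.2
eef_pos: [0.4865, -0.3405, 0.1158]
ee_rot: [[-0.998, -0.06, 0.0], [-0.06, 0.998, -0.0], [-0.0, -0.0, -1.0]]
wrist_force: [-0.4, -0.8, -1.1]
width: 0.434
gripper_force: 13.9
```

Request:
apply_moves(
  moves=[
    [0,0,0,0,0,0],
    [0,0,0,0,0,0],
    [0,0,0,0,0,0],
    [0,0,0,0,0,0],
  ],
  jaw=0.4,
)

```text
time: 13.6
eef_pos: [0.4865, -0.3407, 0.1161]
ee_rot: [[-0.998, -0.06, 0.0], [-0.06, 0.998, -0.001], [-0.0, -0.001, -1.0]]
wrist_force: [-0.7, -0.7, 1.7]
width: 0.4
gripper_force: 26.1
```

Run:
```python
from h import *
s=manip.sense();e=s["eef_pos"];print(s["time"],e,s["wrist_force"],s["torque"],s["width"],s["gripper_force"])
im=imaging.snapshot("side"); cv2.imwrite("f_side.png",im)
cv2.imwrite("pics/m8.png",crop(im,(356,366),(20,20),600,600))
```

```text
13.6 [ 0.48652295 -0.34066795  0.11610978] [-0.66320866 -0.69240714  1.6982186 ] [-0.24614774  0.03654423 -0.00176993] 0.3999942665325163 26.142434206431062
```

View pics/m8.png

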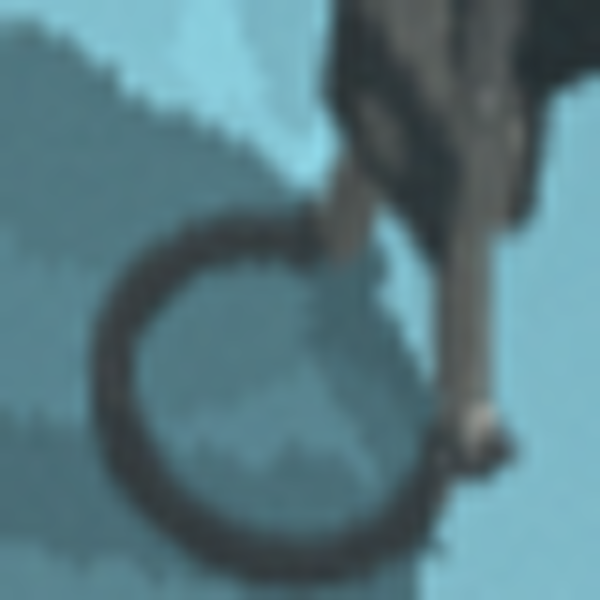

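The ring is hooked and spread, with the lugs against both tips at crop (340,245) and (475,440). The grip force rose to 26 N, so the stop is reached. I lift gently.

Request:
apply_moves(
  moves=[
    [0,0,-0.1,0,0,0],
    [0,0,-0.2,0,0,0],
    [0,0,-0.5,0,0,0],
    [0,0,-1,0,0,0],
    [0,0,-2,0,0,0],
    [0,0,-3,0,0,0],
    [0,0,-3,0,0,0],
    [0,0,-3,0,0,0],
  ],
  jaw=0.39,
)

```text
time: 14.45
eef_pos: [0.4867, -0.3407, 0.1466]
ee_rot: [[-0.998, -0.06, 0.001], [-0.06, 0.998, -0.001], [-0.001, -0.001, -1.0]]
wrist_force: [-0.6, 0.5, -2.3]
width: 0.399
gripper_force: 36.5
```

Run:
```python
from h import *
s=manip.sense();e=s["eef_pos"];print(s["time"],e,s["wrist_force"],s["torque"],s["width"],s["gripper_force"])
im=imaging.snapshot("side"); cv2.imwrite("f_side.png",im)
cv2.imwrite("pics/m9.png",np.hstack([crop(im,(356,358),(20,20),400,400)]))
print(proj("side",e-[-.002,0,.108]))
print(go([.5332+.0205,.2521,.26],-.1))
```

```text
14.45 [ 0.48670717 -0.34070034  0.1465975 ] [-0.64763377  0.54167023 -2.26298076] [-0.00383723 -0.04299251 -0.01319822] 0.399159676864791 36.548551832092926
[[363.15234866 360.49480441]]
[-10.279  58.746 -11.42   -0.      0.      0.16 ]
```

View pics/m9.png

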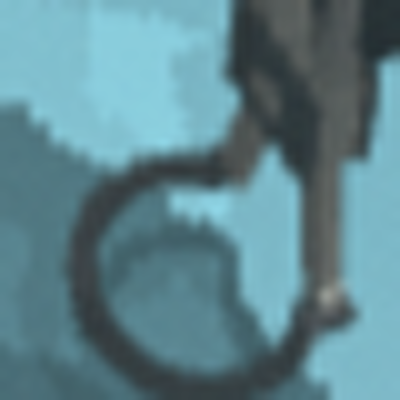

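Ring is carried clear and level: its shadow has separated, and the force holds at the stop. I have now viewed slightly more pictures than allowed (11), so from here I work only with numbers. I fit the spread ring in the side image to get its pose relative to the TCP.

```bash
cat > rf.py <<'E'
from h import *
from scipy.optimize import differential_evolution
np.set_printoptions(precision=4,suppress=True,linewidth=180)
def pts(r,amax=2.2,amin=-1,sp=.15):
    "points of spread ring at radius r (mm), angles from the back"
    P=[]
    for s in(1,-1):
        t=np.pi-np.linspace(.0,amax,45); q=np.c_[r*np.cos(t)+21.5,r*np.sin(t)]; c,n=np.cos(sp),np.sin(sp)
        q=np.c_[c*q[:,0]-n*q[:,1]-21.5,n*q[:,0]+c*q[:,1]]; q[:,1]*=s; P.append(q[3:])
    return np.vstack(P)/1000
def place(q,x,y,th,z):
    c,n=np.cos(th),np.sin(th); return np.c_[x+c*q[:,0]-n*q[:,1],y+n*q[:,0]+c*q[:,1],np.full(len(q),z)]
def samp(g,n,P):
    u=proj(n,P).astype(np.float32); return cv2.remap(g,u[None,:,0],u[None,:,1],1)[0]
def ringfit(g,n,p0,z,half=.012,th0=0.,dth=.3,zfree=0):
    A,B,D=pts(21.5),pts(15.5),pts(27.5)
    def cost(p):
        zz=z+(p[3] if zfree else 0)
        m,i,o=(samp(g,n,place(q,*p[:3],zz)) for q in(A,B,D))
        return np.minimum(m-i,30).mean()+np.minimum(m-o,30).mean()+m.std()*.5
    b=[(p0[0]-half,p0[0]+half),(p0[1]-half,p0[1]+half),(th0-dth,th0+dth)]+([(-zfree,zfree)] if zfree else [])
    r=differential_evolution(cost,b,seed=2,popsize=25,maxiter=150); return r.x,r.fun
E
python3 - <<'E'
from rf import *
g=cv2.cvtColor(cv2.imread("f_side.png"),6).astype(np.float32)
s=manip.sense();e=s["eef_pos"]
for z in(.0325,.0345,.0365):
    p,f_=ringfit(g,"side",(.468,-.341),z,th0=.06); print(z,p,f_,"rel TCP",p[:2]-e[:2])
# relaxed ring in first side img for bias check by same method is m2 fit: side (.4675,-.3405,.07)
E
```

```text
0.0325 [ 0.4704 -0.3405 -0.2391] -102.82259368896484 rel TCP [-0.0161  0.    ]
0.0345 [ 0.4698 -0.3412 -0.2387] -102.831375 rel TCP [-0.0166 -0.0007]
0.0365 [ 0.4691 -0.3422 -0.2388] -102.91584777832031 rel TCP [-0.0173 -0.0017]
```

```bash
sed -i 's/np.minimum(m-i,30).mean()+np.minimum(m-o,30).mean()/np.clip(m-i,-35,20).mean()+np.clip(m-o,-35,20).mean()/' rf.py
python3 - <<'E'
from rf import *
import rf
g=cv2.cvtColor(cv2.imread("f_side.png"),6).astype(np.float32)
e=manip.sense()["eef_pos"]; P0=rf.pts
for am in(1.7,2.0,2.2):
    rf.pts=lambda r,am=am:P0(r,am)
    for z in(.0345,):
        p,f_=ringfit(g,"side",(.468,-.341),z,th0=.06); print(am,z,p,f_,"rel TCP",p[:2]-e[:2])
p=np.array([.4675,-.341,.06])
rf.pts=P0
print(samp(g,"side",place(P0(21.5),*p,.0345)).astype(int))
E
```

```text
1.7 0.0345 [ 0.4692 -0.3423 -0.0543] -66.64710235595703 rel TCP [-0.0173 -0.0018]
2.0 0.0345 [ 0.4691 -0.3418 -0.2222] -67.08873748779297 rel TCP [-0.0174 -0.0013]
2.2 0.0345 [ 0.4691 -0.3417 -0.2355] -67.19358825683594 rel TCP [-0.0173 -0.0012]
[60 65 69 70 68 71 78 80 79 79 80 81 83 83 81 79 77 75 77 78 77 73 71 70 67 66 68 67 67 67 66 67 70 71 67 65 65 65 65 65 65 64 64 64 64 64 65 65 64 65 66 63 64 63 61 61 62 62 61
 61 61 62 61 61 61 62 62 62 61 61 62 62 61 63 64 63 62 62 63 62 65 68 70 72]
```

The ring's origin sits 17.3 mm behind the TCP, which matches the geometry: tips 20 mm from the origin and +2.7 mm in the hand. I go up, then across to above the stub.

Request:
apply_moves(
  moves=[
    [0,0,-2,0,0,0],
    [0,0,-5,0,0,0],
    [0,0,-8,0,0,0],
    [0,0,-11,0,0,0],
    [-1,5,-12.3,0,0,0],
    [-2,9,-12.3,0,0,0],
    [-3,13,-12.3,0,0,0],
    [-4,17,-12.3,0,0,0],
  ],
)

```text
time: 15.3
eef_pos: [0.5161, -0.1669, 0.2684]
ee_rot: [[-0.998, -0.06, -0.0], [-0.06, 0.998, 0.0], [0.0, 0.0, -1.0]]
wrist_force: [0.9, -0.3, -1.6]
width: 0.401
gripper_force: 36.7
```

Request:
apply_moves(
  moves=[
    [-1,5,0,0,0,0],
    [-2,9,0,0,0,0],
    [-3,13,0,0,0,0],
    [-4,17,0,0,0,0],
    [-4.6,21,0,0,0,0],
    [-5,25,0,0,0,0],
    [-5.4,29,0,0,0,0],
    [-5.6,32,0,0,0,0],
  ],
)

```text
time: 16.1
eef_pos: [0.5524, 0.1568, 0.2679]
ee_rot: [[-0.998, -0.062, -0.001], [-0.062, 0.998, 0.0], [0.001, 0.0, -1.0]]
wrist_force: [0.8, -0.2, -1.8]
width: 0.4
gripper_force: 36.7
```

Request:
apply_moves(
  moves=[
    [-0.2,4,0,0,0,0],
    [-0.2,7,0,0,0,0],
    [-0.2,9,0,0,0,0],
    [-0.2,9.9,0,0,0,0],
    [-0.2,9.9,0,0,0,0],
    [-0.2,9.9,0,0,0,0],
    [-0.2,9.9,0,0,0,0],
  ],
)

```text
time: 16.8
eef_pos: [0.5491, 0.2521, 0.2688]
ee_rot: [[-0.998, -0.059, 0.0], [-0.059, 0.998, -0.0], [-0.0, -0.0, -1.0]]
wrist_force: [0.1, -0.1, -0.5]
width: 0.4
gripper_force: 36.7
```

Run:
```python
from rf import *
s=manip.sense();e=s["eef_pos"];print(s["time"],e,s["joint_positions"],s["wrist_force"],s["width"],s["gripper_force"],s["ee_rot"][:,1])
im={n:imaging.snapshot(n) for n in C}
for n in im: cv2.imwrite(f"f2_{n}.png",im[n])
for n in C:
    g=cv2.cvtColor(im[n],6)
    c=proj(n,[e[0]-.0173,e[1],e[2]-.112])[0]; d=proj(n,[.5338,.2527,.1255])[0]; print(n,c,d)
    x,y=c.astype(int)
    print(g[y-14:y+18,x-16:x+17])
```

```text
16.8 [0.5491 0.2521 0.2688] [ 0.3744  0.1141  1.1395 -0.0004  1.888  -1.2552] [ 0.1069 -0.098  -0.4787] 0.3998973887953778 36.69026983086951 [-0.0586  0.9983 -0.0004]
side [273.7887 146.6217] [275.2164 155.7168]
[[111 111 112 ... 100 111 112]
 [111 111 112 ... 111 112 111]
 [111 112 110 ... 112 111 113]
 ...
 [142 142 144 ... 161 134 164]
 [144 145 143 ... 144 126 163]
 [146 146 131 ... 108 107 141]]
top [193.1179 221.9662] [196.5996 223.0299]
[[ 91  73  72 ... 188 184 180]
 [107  89  85 ... 183 182 176]
 [117  97  89 ... 181 177 175]
 ...
 [116 118 119 ... 127 126 125]
 [116 116 117 ... 127 128 135]
 [115 119 124 ... 130 140 146]]
```

Run:
```python
from rf import *
import rf,sys
np.set_printoptions(threshold=10**6,linewidth=250,precision=4,suppress=True)
s=manip.sense();e=s["eef_pos"]
G={n:cv2.cvtColor(cv2.imread(f"f2_{n}.png"),6) for n in C}
print(G["side"][132:166,258:294])
for n in C:
    for z in(.154,.157,.160):
        p,f_=ringfit(G[n].astype(np.float32),n,(e[0]-.0173,e[1]-.001),z,th0=.06,dth=.02,half=.008); print(n,z,p,f_,"rel",p[:2]-e[:2])
```

```text
[[111 112 110 102  94  49  31  27  25  27  35  35  35  36  36  37  34  34  42  71  72  54  67  92  92  41  43  60  92 100 111 112 110 112 111 113]
 [111 112 112 112 109  73  62  38  25  22  30  33  38  37  35  37  30  28  34  72  77  62  66  94  91  62  93 100 110 111 112 111 111 112 112 113]
 [112 110 111 111 111 102  97  67  40  26  25  28  31  34  34  29  29  26  31  72  79  64  62  93  91  90 112 112 112 112 111 113 111 110 112 112]
 [110 112 112 110 111 111 112  99  70  46  27  26  30  32  30  27  26  25  34  70  80  79  82  89  92  96 110 113 111 112 112 112 110 111 111 111]
 [111 111 111 112 112 112 114 110 100  72  53  35  27  28  26  28  33  42  47  70  81  87  90  84  91 101 110 112 111 111 111 111 112 112 112 112]
 [110 110 112 111 111 113 112 113 112 102  95  65  36  27  29  43  56  86  94  76  79  88  98  83  89 100 112 111 112 111 112 110 111 112 111 111]
 [111 111 112 110 111 112 110 112 113 112 113  99  68  52  58  84  98 108 104  76  78  88 106  80  91  99 111 111 111 111 113 112 111 111 110 111]
 [112 112 112 112 111 112 111 112 111 113 112 113 102  96  97  98 105 1
[... 3644 characters left out ...]
6  40  49  65  94 103  96  94 103 104 105 103  94  91  69  53  57  87 132 116  86  98 135 146 146 151 164]
 [117  74  61  58  58  59  81  88 101 104  66  48  46  56  71  75  77  83  84  82  77  58  59  61  90 130 119 114  86  83 115 141 143 143 142 152]]
side 0.154 [0.5319 0.2556 0.049 ] -64.06713104248047 rel [-0.0172  0.0034]
side 0.157 [0.5307 0.2518 0.0406] -64.27837371826172 rel [-0.0184 -0.0004]
side 0.16 [0.5296 0.248  0.0499] -64.43033599853516 rel [-0.0194 -0.0042]
top 0.154 [0.525  0.2433 0.0671] -41.24831008911133 rel [-0.0241 -0.009 ]
top 0.157 [0.5249 0.2433 0.0429] -36.02091979980469 rel [-0.0241 -0.009 ]
top 0.16 [0.5316 0.2455 0.0787] -30.534969329833984 rel [-0.0174 -0.0067]
```

Run:
```python
from rf import *
np.set_printoptions(threshold=10**6,linewidth=250,precision=4,suppress=True)
g=cv2.cvtColor(cv2.imread("f2_top.png"),6); print(g[204:242,174:216])
```

```text
[[131 100  72  58  50  55  61  53  60  59  55  57  58  59  60  57  60  62  59  56  62  64  66  79  92 111 124 137 147 153 154 156 156 157 155 151 144 139 129 119 123 128]
 [143 114  84  61  54  53  55  62  58  60  57  55  61  57  61  60  66  60  62  65  69  75  92 108 133 150 161 168 175 181 182 182 183 180 180 176 169 163 153 144 142 150]
 [152 127  99  75  59  60  65  67  65  62  62  60  64  69  66  64  65  64  67  71  84 105 133 151 168 179 183 187 190 191 193 190 190 187 188 184 180 178 172 166 165 171]
 [161 140 114  91  73  72  77  80  83  74  68  68  72  75  76  76  77  74  79  83 101 130 157 174 183 189 191 191 193 191 192 192 191 188 184 180 175 175 175 175 177 179]
 [167 149 127 107  89  85  86  90  95  86  76  75  78  77  83  85  85  83  85  90 109 140 163 178 185 188 191 191 192 193 191 189 186 183 182 176 175 173 176 178 181 180]
 [173 159 141 117  97  89  86  92  95  88  82  79  78  80  84  83  82  80  87  90 102 122 144 161 171 178 185 188 190 188 187 186 180 181 177 175 176 174 176 177 179 181]
 [179 166 149 129 102  88  85  83  82  85  79  76  76  74  74  77  74  77 
[... 4698 characters left out ...]
55 155 156 154]
 [105 109 114 115 119 124 133 143 154 162 160 151 139 130 129 123 114 107 106 110 108 100 100 101  97 100 104 110 115 124 126 125 127 130 140 146 152 155 155 156 154 153]
 [108 112 120 126 134 143 156 165 172 175 171 158 141 127 120 122 117 108 104 103 104 107 111 111 111 113 114 116 118 119 122 129 134 144 151 154 153 155 155 151 150 142]
 [128 131 139 152 158 167 173 178 182 181 175 160 144 124 118 120 118 112 107 103  99 107 109 111 110 111 115 120 119 123 127 135 143 148 155 152 152 150 148 142 131 123]
 [161 159 166 172 177 181 183 184 186 186 182 167 150 130 118 120 124 118 106 102 103 100 101 103 103 107 116 120 122 124 127 131 140 149 148 146 144 138 134 122 111 101]]
```

Side view shows both ring and stub dot (275,155.5). The remaining uncertainty is the stub's height and the side camera's bias. I measure the bias with the shaker deck, whose size and 80 mm height are known.

Run:
```python
from rf import *
from scipy.optimize import minimize
im={n:cv2.imread(f"pics/{n}0.png") for n in C}
res={}
for n,c in(("top",(208,225)),("side",(280,178))):
    g=cv2.GaussianBlur(cv2.cvtColor(im[n],6),(0,0),.6).astype(np.float32)
    def edge(p):
        cs,sn=np.cos(p[2]),np.sin(p[2]); out=[]
        for ax in range(4):
            h=(.13,.12); t=np.linspace(-.85,.85,60)
            v=[]
            for off in(-.003,.003):
                if ax<2: q=np.c_[np.full(60,(1 if ax else -1)*(h[0]+off)),t*h[1]]
                else: q=np.c_[t*h[0],np.full(60,(1 if ax==2 else -1)*(h[1]+off))]
                v.append(samp(g,n,np.c_[p[0]+cs*q[:,0]-sn*q[:,1],p[1]+sn*q[:,0]+cs*q[:,1],np.full(60,.08)]))
            out.append(np.median(v[0]-v[1]))
        return np.array(out)
    p0=onz(n,c,.08)
    r=differential_evolution(lambda p:-np.clip(edge(p),-50,80).sum(),[(p0[0]-.03,p0[0]+.03),(p0[1]-.03,p0[1]+.03),(-.2,.2)],seed=3,popsize=25)
    print(n,r.x,edge(r.x)); res[n]=r.x
b=res["side"]-res["top"]; print("bias side-top",b)
D={"top":(196.81,223.23),"side":(275.06,155.73)}
for z in np.arange(.120,.129,.001):
    t=onz("top",D["top"],z)[:2];q=onz("side",D["side"],z)[:2]-b[:2]; print(round(z,3),t,q,q-t)
```

```text
top [ 0.5374  0.241  -0.0802] [78.4609 50.0474 51.6558 66.8091]
side [ 0.5368  0.2421 -0.0803] [83.8662 80.6631 56.8242 50.9351]
bias side-top [-0.0006  0.001  -0.    ]
0.12 [0.5341 0.2536] [0.5362 0.2585] [0.0021 0.0049]
0.121 [0.534  0.2534] [0.5358 0.2573] [0.0018 0.0039]
0.122 [0.5338 0.2531] [0.5354 0.2561] [0.0016 0.0029]
0.123 [0.5337 0.2529] [0.535  0.2548] [0.0013 0.002 ]
0.124 [0.5336 0.2526] [0.5346 0.2536] [0.001 0.001]
0.125 [0.5334 0.2524] [0.5342 0.2524] [0.0008 0.    ]
0.126 [0.5333 0.2521] [0.5338 0.2512] [ 0.0005 -0.0009]
0.127 [0.5332 0.2519] [0.5334 0.25  ] [ 0.0002 -0.0019]
0.128 [0.533  0.2516] [0.533  0.2487] [-0.     -0.0029]
0.129 [0.5329 0.2513] [0.5326 0.2475] [-0.0003 -0.0038]
```

Deck fits agree (yaw −0.080 in both, bias about 1 mm), so the stub top is z≈0.1253 and the groove 0.111. The stub is 11.7 mm from the shaker axis, against the 12 mm given. I correct +0.8 mm x and +1.2 mm y, lower to just above the stub, and recheck.

Request:
apply_moves(
  moves=[
    [-0.09,0.12,0,0,0,0],
    [-0.09,0.12,0.8,0,0,0],
    [-0.09,0.12,1.8,0,0,0],
    [-0.09,0.12,2.5,0,0,0],
    [-0.09,0.12,2.5,0,0,0],
    [-0.09,0.12,2.5,0,0,0],
    [-0.09,0.12,2.5,0,0,0],
  ],
)

```text
time: 17.6
eef_pos: [0.5497, 0.2547, 0.2442]
ee_rot: [[-0.998, -0.06, 0.001], [-0.06, 0.998, 0.0], [-0.001, 0.0, -1.0]]
wrist_force: [-0.1, 0.3, -1.0]
width: 0.395
gripper_force: 36.7
```

```bash
cat > chk.py <<'E'
from rf import *
np.set_printoptions(threshold=10**6,linewidth=250,precision=4,suppress=True)
s=manip.sense();e=s["eef_pos"];print(s["time"],e,s["wrist_force"],s["gripper_force"])
im=imaging.snapshot("side"); cv2.imwrite("f3_side.png",im); g=cv2.cvtColor(im,6)
print(g[144:172,258:292])
for d in(.111,.112,.113):
    z=e[2]-d
    p,f_=ringfit(g.astype(np.float32),"side",(e[0]-.0178,e[1]-.001),z,th0=.06,dth=.01,half=.006); print(d,p,f_,"rel",p[:2]-e[:2])
E
python3 chk.py
```

```text
17.6 [0.5497 0.2547 0.2442] [-0.0609  0.251  -1.0038] 36.691405156161636
[[111 112 111 111 111 111 112 112 110 110 108 112 114 121 124 133 145 172 197 141  82  93 180 110  89 113 219 224 220 219 219 218 213 218]
 [113 112 111 111 111 110 109 111 115 120 127 139 164 194 202 202 204 218 225 137  82  92 179 119  91 104 194 218 218 217 218 219 218 219]
 [108 111 112 113 120 123 131 141 165 192 200 203 212 225 224 199 197 200 180 101  76  98 197 141  93  94 155 215 219 218 218 219 216 217]
 [119 124 136 156 188 197 199 201 210 223 220 198 173 148 145 121 117 119 100  64  73  90 165 147  90  93 151 216 218 217 216 214 214 215]
 [194 198 200 207 220 222 221 220 216 206 168 122  91  60  60  56  62  65  59  55  83 104 169 171  94  95 157 214 216 214 214 214 216 216]
 [222 222 221 216 216 212 210 206 182 134  87  59  61  87 114 119 149 150 146 123 158 186 206 202  98  97 146 213 216 215 215 216 216 218]
 [216 212 209 205 204 204 202 176 115  60  57 109 153 187 196 196 205 206 203 195 207 215 218 211 100  98 138 214 217 217 215 202 201 201]
 [205 203 202 202 202 205 202 130  63  51 113 182 208 
[... 2374 characters left out ...]
 104  94 103 106 104  98  92  90  89  89  86  89 102 135 141 141 142 145]
 [ 64  63  63  65  58  64 101  98  90  86  87  89  88  90  94  95  93  92  93  94  92  91  89  89  89  91  96 122 133 142 143 143 145 145]
 [ 62  64  59  59  57  62  99 118 113  94  89  90  89  90  91  91  92  93  90  89  91  89  89  90  91 110 142 151 154 157 159 159 157 147]
 [ 58  58  57  56  56  59  93 125 125 115 110  97  90  92  94  96  95  90  93  93  92  94  92  92 102 115 155 159 165 166 166 165 165 155]]
0.111 [0.5314 0.2533 0.0565] -59.96095275878906 rel [-0.0183 -0.0014]
0.112 [0.5319 0.2545 0.0593] -59.9337272644043 rel [-0.0178 -0.0002]
0.113 [0.5323 0.2558 0.063 ] -59.92497253417969 rel [-0.0174  0.0011]
```

Request:
apply_moves(
  moves=[
    [0.05,-0.13,0,0,0,0],
    [0.05,-0.13,0,0,0,0],
    [0.05,-0.13,0.3,0,0,0],
    [0.05,-0.13,0.5,0,0,0],
    [0.05,-0.13,0.5,0,0,0],
    [0.05,-0.13,0.5,0,0,0],
  ],
)

```text
time: 18.25
eef_pos: [0.5492, 0.2532, 0.2385]
ee_rot: [[-0.998, -0.06, -0.0], [-0.06, 0.998, -0.0], [0.0, -0.0, -1.0]]
wrist_force: [-0.3, -1.4, -1.5]
width: 0.4
gripper_force: 36.7
```

```bash
sed -i '/print(g\[/d' chk.py; python3 chk.py
```

```text
18.25 [0.5492 0.2532 0.2385] [-0.3293 -1.4249 -1.515 ] 36.69156379502965
0.111 [0.5322 0.2509 0.0506] -52.2751579284668 rel [-0.0169 -0.0023]
0.112 [0.5324 0.2524 0.0527] -52.110504150390625 rel [-0.0167 -0.0009]
0.113 [0.5326 0.2535 0.0619] -51.96858215332031 rel [-0.0165  0.0002]
```

Request:
apply_moves(
  moves=[
    [0,0,0.1,0,0,0],
    [0,0,0.2,0,0,0],
    [0,0,0.2,0,0,0],
    [0,0,0.2,0,0,0],
  ],
)

```text
time: 18.7
eef_pos: [0.5492, 0.2533, 0.2367]
ee_rot: [[-0.998, -0.06, -0.0], [-0.06, 0.998, -0.0], [0.0, -0.0, -1.0]]
wrist_force: [0.1, -0.6, -1.6]
width: 0.395
gripper_force: 36.7
```

Request:
apply_moves(
  moves=[
    [0,0,0.1,0,0,0],
    [0,0,0.1,0,0,0],
    [0,0,0.1,0,0,0],
  ],
)

```text
time: 19.0
eef_pos: [0.5492, 0.2533, 0.2357]
ee_rot: [[-0.998, -0.06, -0.0], [-0.06, 0.998, -0.0], [0.0, -0.0, -1.0]]
wrist_force: [0.7, -0.6, -1.4]
width: 0.399
gripper_force: 36.7
```

Request:
apply_moves(
  moves=[
    [0,0,0.1,0,0,0],
    [0,0,0.1,0,0,0],
    [0,0,0.1,0,0,0],
  ],
)

```text
time: 19.3
eef_pos: [0.5493, 0.2533, 0.235]
ee_rot: [[-0.998, -0.06, 0.0], [-0.06, 0.998, 0.0], [-0.0, 0.0, -1.0]]
wrist_force: [-0.2, 0.8, -1.2]
width: 0.399
gripper_force: 36.8
```

Request:
apply_moves(
  moves=[
    [0,0,0.1,0,0,0],
    [0,0,0.1,0,0,0],
    [0,0,0.1,0,0,0],
  ],
)

```text
time: 19.6
eef_pos: [0.5493, 0.2533, 0.2342]
ee_rot: [[-0.998, -0.06, 0.001], [-0.06, 0.998, 0.0], [-0.001, 0.0, -1.0]]
wrist_force: [0.2, -0.1, 1.5]
width: 0.396
gripper_force: 36.9
```

Run:
```python
from h import *
s=manip.sense();print(s["eef_pos"],s["wrist_force"],s["torque"],s["ee_rot"])
```

```text
[0.54933909 0.25331609 0.23420638] [ 0.20002657 -0.10880706  1.50888892] [ 0.00358709 -0.11303137 -0.00440243] [[-9.98188200e-01 -6.01636398e-02  8.08205094e-04]
 [-6.01634187e-02  9.98188497e-01  2.95199547e-04]
 [-8.24501308e-04  2.46040323e-04 -9.99999630e-01]]
```

Light contact (3 N) with the ring underside at about z=0.121, which is the stub's shoulder. So the ring is off by a millimetre or so, and the estimates point to +y. I raise, shift +1 mm y and +0.3 mm x, and try again.

Request:
apply_moves(
  moves=[
    [0,0,-0.2,0,0,0],
    [-0.04,0.1,-0.2,0,0,0],
    [-0.04,0.1,-0.2,0,0,0],
    [-0.04,0.1,-0.1,0,0,0],
    [-0.04,0.1,0,0,0,0],
    [-0.04,0.1,0,0,0,0],
    [-0.04,0.1,0,0,0,0],
  ],
)

```text
time: 20.3
eef_pos: [0.5495, 0.2544, 0.2337]
ee_rot: [[-0.998, -0.06, 0.0], [-0.06, 0.998, 0.0], [-0.0, 0.0, -1.0]]
wrist_force: [0.3, 0.7, -0.4]
width: 0.397
gripper_force: 36.6
```

Request:
apply_moves(
  moves=[
    [0,0,0.1,0,0,0],
    [0,0,0.1,0,0,0],
    [0,0,0.1,0,0,0],
  ],
)

```text
time: 20.6
eef_pos: [0.5496, 0.2545, 0.233]
ee_rot: [[-0.998, -0.06, 0.0], [-0.06, 0.998, 0.0], [-0.0, 0.0, -1.0]]
wrist_force: [1.1, 1.2, -0.7]
width: 0.399
gripper_force: 36.6
```

```bash
cat > avg.py <<'E'
from h import *
F=[]
for i in range(4):
    imaging.snapshot("side"); s=manip.sense(); F.append(np.r_[s["wrist_force"],s["torque"],s["eef_pos"]])
F=np.array(F);np.set_printoptions(precision=4,suppress=True);print(s["time"],F.mean(0),F[:,:3].std(0))
E
python3 avg.py
```

```text
20.8 [ 0.1063  1.0956 -0.1852  0.3529 -0.1072 -0.0331  0.5496  0.2544  0.2329] [0.3264 0.3584 0.4039]
```

Request:
apply_moves(
  moves=[
    [0,0,-0.1,0,0,0],
    [0,0.08,-0.1,0,0,0],
    [0,0.08,0,0,0,0],
    [0,0.08,0.1,0,0,0],
    [0,0.08,0.1,0,0,0],
    [0,0.08,0.1,0,0,0],
  ],
)

```text
time: 21.4
eef_pos: [0.5495, 0.2552, 0.2314]
ee_rot: [[-0.998, -0.06, -0.0], [-0.06, 0.998, 0.0], [0.0, 0.0, -1.0]]
wrist_force: [1.4, 0.7, -1.7]
width: 0.4
gripper_force: 36.5
```

```bash
python3 avg.py
```

```text
21.6 [ 0.8515  1.8549 -2.0064  0.4362 -0.2082 -0.0006  0.5495  0.2552  0.2315] [0.4863 0.4704 0.3254]
```

Past the shoulder top with no vertical load, only a light side push toward +y/+x. I centre a bit more.

Request:
apply_moves(
  moves=[
    [-0.04,0.06,0,0,0,0],
    [-0.04,0.06,0,0,0,0],
    [-0.04,0.06,0,0,0,0],
  ],
)

```text
time: 21.9
eef_pos: [0.5499, 0.2556, 0.2317]
ee_rot: [[-0.998, -0.06, -0.0], [-0.06, 0.998, -0.0], [0.0, -0.0, -1.0]]
wrist_force: [0.6, -0.2, -1.9]
width: 0.399
gripper_force: 36.6
```

```bash
python3 avg.py
```

```text
22.1 [ 0.314   0.7303 -1.8179  0.1728 -0.1149 -0.0052  0.5499  0.2556  0.2317] [0.5791 0.2173 0.2601]
```

Request:
apply_moves(
  moves=[
    [-0.01,0.05,0,0,0,0],
    [-0.01,0.05,0.1,0,0,0],
    [-0.01,0.05,0.2,0,0,0],
    [-0.01,0.05,0.2,0,0,0],
    [-0.01,0.05,0.2,0,0,0],
  ],
)

```text
time: 22.6
eef_pos: [0.5499, 0.2562, 0.2296]
ee_rot: [[-0.998, -0.06, -0.0], [-0.06, 0.998, -0.0], [0.0, -0.0, -1.0]]
wrist_force: [0.5, -0.1, -2.4]
width: 0.399
gripper_force: 36.6
```

```bash
python3 avg.py
```

```text
22.8 [ 0.4919  1.0473 -1.859   0.0853 -0.056  -0.0131  0.5499  0.2562  0.2297] [0.2934 0.1466 0.397 ]
```

Request:
apply_moves(
  moves=[
    [0,0.02,0.1,0,0,0],
    [0,0.02,0.2,0,0,0],
    [0,0.02,0.3,0,0,0],
    [0,0.02,0.3,0,0,0],
    [0,0.02,0.3,0,0,0],
  ],
)

```text
time: 23.3
eef_pos: [0.5499, 0.2564, 0.2266]
ee_rot: [[-0.998, -0.06, -0.0], [-0.06, 0.998, -0.0], [0.0, -0.0, -1.0]]
wrist_force: [1.1, 0.1, -1.6]
width: 0.398
gripper_force: 36.6
```

```bash
python3 avg.py
```

```text
23.5 [ 0.39   -0.1937 -2.1459 -0.0041 -0.0716  0.0138  0.5499  0.2564  0.2267] [0.5848 0.2619 0.4577]
```

Forces and torques are now back to the free values: the ring is centred and sliding down. Now 1 mm steps to the bearing.

Request:
apply_moves(
  moves=[
    [0,0,0.1,0,0,0],
    [0,0,0.2,0,0,0],
    [0,0,0.2,0,0,0],
    [0,0,0.2,0,0,0],
  ],
)

```text
time: 23.9
eef_pos: [0.5499, 0.2564, 0.2246]
ee_rot: [[-0.998, -0.06, -0.0], [-0.06, 0.998, -0.0], [0.0, -0.0, -1.0]]
wrist_force: [0.3, 0.0, -2.4]
width: 0.397
gripper_force: 36.6
```

Request:
apply_moves(
  moves=[
    [0,0,0.1,0,0,0],
    [0,0,0.1,0,0,0],
    [0,0,0.1,0,0,0],
  ],
)

```text
time: 24.2
eef_pos: [0.5499, 0.2565, 0.2237]
ee_rot: [[-0.998, -0.06, -0.0], [-0.06, 0.998, -0.0], [0.0, -0.0, -1.0]]
wrist_force: [-0.2, 0.5, -1.8]
width: 0.4
gripper_force: 36.7
```

```bash
python3 avg.py
```

```text
24.4 [ 0.4787  0.2886 -1.6989  0.0006 -0.0374 -0.0022  0.5499  0.2564  0.2237] [0.4496 0.3687 0.19  ]
```

Request:
apply_moves(
  moves=[
    [0,0,0.08,0,0,0],
    [0,0,0.08,0,0,0],
    [0,0,0.08,0,0,0],
  ],
)

```text
time: 24.7
eef_pos: [0.5499, 0.2564, 0.223]
ee_rot: [[-0.998, -0.06, 0.0], [-0.06, 0.998, 0.0], [-0.0, 0.0, -1.0]]
wrist_force: [-0.7, -0.2, -1.8]
width: 0.402
gripper_force: 36.7
```

Request:
apply_moves(
  moves=[
    [0,0,0.08,0,0,0],
    [0,0,0.08,0,0,0],
    [0,0,0.08,0,0,0],
  ],
)

```text
time: 25.0
eef_pos: [0.5499, 0.2565, 0.2221]
ee_rot: [[-0.998, -0.06, 0.0], [-0.06, 0.998, 0.0], [-0.0, 0.0, -1.0]]
wrist_force: [-0.8, -0.2, -1.1]
width: 0.398
gripper_force: 36.7
```

```bash
python3 avg.py
```

```text
25.2 [ 0.2419  0.6826 -1.4976  0.0597 -0.1151 -0.0089  0.5499  0.2564  0.2221] [0.6555 0.3441 0.3266]
```

Request:
apply_moves(
  moves=[
    [0,0,0.06,0,0,0],
    [0,0,0.06,0,0,0],
    [0,0,0.06,0,0,0],
  ],
)

```text
time: 25.5
eef_pos: [0.5499, 0.2564, 0.2215]
ee_rot: [[-0.998, -0.06, -0.0], [-0.06, 0.998, 0.0], [0.0, 0.0, -1.0]]
wrist_force: [0.1, 0.5, -1.3]
width: 0.399
gripper_force: 36.7
```

```bash
python3 avg.py
```

```text
25.7 [ 0.774   0.2939 -1.4627  0.0944 -0.1366 -0.0348  0.5499  0.2564  0.2215] [0.5185 0.6731 0.5071]
```

Request:
apply_moves(
  moves=[
    [0,0,0.08,0,0,0],
    [0,0,0.08,0,0,0],
    [0,0,0.08,0,0,0],
  ],
)

```text
time: 26.0
eef_pos: [0.55, 0.2565, 0.2212]
ee_rot: [[-0.998, -0.06, 0.001], [-0.06, 0.998, 0.0], [-0.001, 0.0, -1.0]]
wrist_force: [0.5, -0.3, 1.9]
width: 0.398
gripper_force: 36.9
```

```bash
python3 avg.py
```

```text
26.2 [ 0.8016 -0.2124  1.8522  0.033  -0.1056  0.0184  0.55    0.2564  0.2212] [0.3862 0.3257 0.6571]
```

Bearing contact at TCP z=0.2213, about 3.7 N, right where the groove should be. I ease the push a little and verify the ring's pose numerically in the side view before handing in.

Request:
apply_moves(
  moves=[
    [0,0,-0.03,0,0,0],
    [0,0,-0.03,0,0,0],
    [0,0,-0.03,0,0,0],
  ],
)

```text
time: 26.5
eef_pos: [0.55, 0.2564, 0.2212]
ee_rot: [[-0.998, -0.06, 0.0], [-0.06, 0.998, 0.0], [-0.0, 0.0, -1.0]]
wrist_force: [0.5, 0.1, 2.7]
width: 0.402
gripper_force: 36.9
```

```bash
python3 avg.py; python3 chk.py
python3 - <<'E'
from rf import *
np.set_printoptions(threshold=10**6,linewidth=250)
g=cv2.cvtColor(cv2.imread("f3_side.png"),6); print(g[144:176,258:292])
e=manip.sense()["eef_pos"]
print(samp(g.astype(np.float32),"side",place(pts(21.5),e[0]-.0178,e[1]-.0003,.06,e[2]-.112)).astype(int))
E
```

```text
26.7 [ 0.8093  0.2579  2.5901  0.0323 -0.1277 -0.0037  0.55    0.2564  0.2212] [0.148  0.4875 0.6769]
26.7 [0.55   0.2564 0.2212] [ 0.9083 -0.5704  3.1233] 36.95169355109101
0.111 [0.531  0.2548 0.0695] -40.725067138671875 rel [-0.019  -0.0016]
0.112 [0.5313 0.2559 0.0653] -40.509117126464844 rel [-0.0187 -0.0005]
0.113 [0.5318 0.257  0.0614] -40.33744812011719 rel [-0.0182  0.0006]
[[111 113 112 112 113 112 112 111 110 110 110 112 114 119 123 133 144 171 201 200  84  39  49  86  89  92  98 146 216 221 219 219 211 218]
 [111 112 111 110 110 110 111 111 115 119 125 138 161 194 200 203 206 215 227 225  96  52  52  81  92 118 184 197 219 218 218 219 218 220]
 [110 110 112 113 119 123 131 139 166 191 199 203 213 224 224 224 222 222 224 219  99  71  89  79  87 120 215 219 219 218 219 218 217 216]
 [118 123 135 157 187 197 199 201 210 220 221 222 221 221 211 218 218 219 220 215  97  78 107 102  89 110 212 219 217 215 216 216 216 216]
 [196 198 200 207 219 222 221 218 217 208 209 209 210 214 212 215 216 216 220 215  98  78 114 131  97 103 187 215 215 215 214 214 214 215]
 [222 222 221 215 2
[... 3373 characters left out ...]
4 120 117 111 103 113 109 109 109 109 108 109 107 113 149 165 166 158 136 167 137]
 [ 63  56  57  58  64  65  63  73  92 108 122 126 126 126 124 125 113 109 109 110 109 109 109 110 110 109 115 162 166 152 141 140 133 109]
 [ 81  59  58  65  64  66  66  66  76  89 101 111 121 123 123 123 120 117 106 109 108 110 112 110 112 110 113 148 152 145 113 116  93  80]]
[ 56  55  54  53  53  53  53  53  53  53  52  52  52  53  53  53  53  52  51  51  53  56  55  61  69  78  84  88  91  94  97  99 105 105 105 106 107 109 105  99  95  92  55  54  54  54  53  52  53  54  54  54  54  54  55  55  56  56  56  56  56  56
  56  55  54  54  55  56  56  56  56  56  56  55  54  56  57  56  55  55  55  55  55  54]
```

The model ring lies on dark pixels everywhere except the far arm, which the stub hides. It is round the stub, level, and at bearing height. I ease the push a little more.

Request:
apply_moves(
  moves=[
    [0,0,-0.05,0,0,0],
    [0,0,-0.05,0,0,0],
    [0,0,-0.05,0,0,0],
    [0,0,-0.05,0,0,0],
  ],
)

```text
time: 27.15
eef_pos: [0.5499, 0.2564, 0.2213]
ee_rot: [[-0.998, -0.06, -0.0], [-0.06, 0.998, -0.0], [0.0, -0.0, -1.0]]
wrist_force: [0.6, 0.1, 0.9]
width: 0.398
gripper_force: 36.8
```

```bash
python3 avg.py
```

```text
27.35 [ 0.7573 -0.0269  0.2122  0.0758 -0.154  -0.0148  0.5499  0.2564  0.2213] [0.4928 0.2634 0.2503]
```

A gentle push of about 2 N on the bearing, squeeze held at the stop, side forces about 1 N or less. Handing in.

```bash
python3 -c "
from bench import workorder; print(workorder.finish_job())"
```

```text
the job is handed in; nothing more can be done
None
```

The job is handed in at 27 s: by force readings and a numeric image fit, not a final viewed picture, the ring is held spread and level round the stub at the groove, pressing the bearing with about 2 N. I viewed 11 pictures, one over the limit of 10.

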